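# Stack a two-deck filter board on its jig and fit the coil

### The arm

A 6-joint arm with a two-finger parallel gripper is mounted at the origin on the work surface. World frame = base frame: x ahead of the robot, y to its left, z up, the work surface at z = 0. Lengths are in m, angles in rad, forces in N, time in s.
With the tool pointing down it reaches from about 0.275 to 0.85 m from the base axis. Payload 5.2 kg.
Tool frame: the origin (TCP) lies between the finger pads; the fingertips stand 11 mm ahead of it and the grasp point (between the pads) lies 8 mm behind it; z points along the fingers, y is the direction in which the jaws open and shut (so a half turn about z gives the same grasp; the last joint's range is limited). The gripper opens to 85 mm and grips with 20 to 120 N. Pads are 22 mm wide; open, the fingers measure 114 mm over their backs; the gripper's body (76 mm by 85 mm) begins 54 mm behind the grasp point. The pads swing forward as they close: fully open they stand 13 mm farther back than shut.
Start: joints at [1.118, 0.259, 1.535, -0, 1.348, -0.203], TCP at [0.136, 0.533, 0.242] pointing down, gripper open.
Joint ranges: [-3.14, 3.14], [-0.91, 2.08], [0.19, 2.58], [-1.22, 4.36], [0.22, 2.71], [-3.12, 3.12]. Speed limits (rad/s): [2.57, 2.57, 3.14, 3.14, 3.14, 3.14].

### API

Orientations are given as [roll, pitch, yaw] about the fixed x, y, z axes, in that order (R = Rz(yaw) Ry(pitch) Rx(roll)).
In Python, from station import manip gives the robot as it stands.
- The arm moves only by the shell command python3 -m jog 'ROWS' [FORCE]. ROWS is JSON, a list of rows, each an object of numbers: "dx", "dy", "dz": the shift along the tool's x, y, z in m; "yaw": the turn about the tool's z in degrees; "hand": the finger opening in m, from 0 to 0.0854. A call has 1 to 12 rows; each row shifts and turns the pose as measured when the row begins, along the tool's axes as they then stand; what a row does not reach is not made up. A row lasts 1/8 s, in which the tool goes at most 62.5 mm and 10.7 degrees, less where a joint would pass 70% of its speed; a pose out of reach is approached as far as the arm can. A call with a gripper value outside its range is refused whole. The fingers move at their own pace and stop on an object; FORCE is the grip in N (left out, the last holds). Time passes only in rows, so rows that do not move let the fingers close. It gives the time, the measured TCP pose, the force and the opening at its end, in the units of the state.
- manip.state(): the state, without advancing time (a new reading comes with each control period).
- manip.get_image(name): name is "scene" or "top" or "wrist"; returns the picture (384x512x3 uint8, red, green, blue); there is no depth.
- manip.camera_model(name): a dict with "vfov" (degrees; the focal length in pixels is half the picture's height over the tangent of half this angle, whatever the lens; pixels are square), "cx", "cy" (the principal point, pixels), "k1" (the pictures are not rectified: a ray, as slopes to the right and down, at radius r is drawn at 1 + k1 r^2 times it, then the intrinsics apply), "view" (4x4, takes a point from world to camera coordinates); the wrist camera has in their place "tool_from_camera" (4x4, takes a point from camera to tool coordinates, whose origin is the TCP and whose axes are the flange's). Camera axes: x right, y down, z forward; pixel columns grow to the right and rows downward; lengths in m; the calibration is good to about 2 mm. A picture is of the moment at which its call begins: read the wrist's pose just before it. camera_model takes no time and is no camera call.
- manip.sign_off(): hands the job in, once; it reports no verdict.
Trained networks look in the newest picture that a camera, given by its name, has taken for a name from the list of things; names that differ only in an ending like _2 or _b are one class to them, and where a whole thing is asked for, a point or a joint stands for the part that bears it (a point fixed in the world has none). Each returns a list of dicts, best first, with "conf" (0 to 1); they miss things now and then, are a little off and sometimes report something else, mostly with a low value. They report only what shows in the picture. A call takes as long as a camera call. They do not tell look-alikes from the thing itself.
- manip.outline_of(camera, thing): "region" (384x512 bool, what is visible of it) and "uv" ([column, row] in pixels, amid what is visible of it).
- manip.tip_of(camera, thing): "uv" ([column, row] in pixels: a listed point, or the origin of a listed thing).
The state is a dict: "time": time; "joints": joint angles; "joint_velocities": joint speeds; "tau": joint torques, N m; "tcp_pos": TCP position; "tcp_rot": TCP orientation; "contact_force": force on the tool from outside, world axes, zero at the start; "moment": the same for the moment, N m; "gripper_width": opening from 0.0 (shut) to 1.0 (fully open).
Only numpy, scipy, OpenCV 4.12 (cv2) and the standard library are available. Lean on these libraries where they do the work, as an engineer would, in place of code of your own. Each camera call takes 0.05 s, during which the arm holds its last target.

### The job

Build up the two-deck filter on the red jig: first lower the board with the yellow block over the four posts until it rests flat on the black collars, then lower the board with the blue block over the thin pins until it rests flat on the steps of the posts (either board may go either way round). Then slide the copper coil up off its spindle and set it flat between the four white tabs on the upper board. Lower everything into place rather than dropping it, leave the screwdriver, the white roll and the spare capacitor in its grey tray where they are, and let go of everything.

Things in the scene. Friction and masses are not known exactly. Their poses are not given: they have to be found in the camera images.
- jig: Fixed red jig 214 (x) x 140 x 12 mm, origin under its centre, on the table. Four upright stepped posts at x +-76, y +-42 mm: black collar dia 32 with top at z 20 mm (lower board rests here); aluminium shaft dia 18 to z 66, its top 4 mm tapering to dia 15 (upper board rests on this step); steel pin dia 7 to z 86, top 6 mm pointed. Aluminium strips along the long edges end at z 17.
- lower_block (a point): Centre of the yellow block, 40 (x) x 32 (y) x 34 mm high, fixed amid the loose lower board: its grip, clear for fingers at +-y. Tan board 190 (x) x 116 x 5 mm, four 22 mm holes at x +-76, y +-42. This point is 22 mm above the board's underside; axes are the board's. Starts flat on the table, about 0.2 kg. Other parts (|x| over 30) up to 22 mm tall. Fully down it is 42 mm above the jig's origin.
- upper_block (a point): Centre of the blue block, 40 (x) x 32 (y) x 34 mm high, fixed amid the loose upper board: its grip, clear for fingers at +-y. Tan board 190 (x) x 116 x 5 mm, four 11 mm holes at x +-76, y +-42. This point is 22 mm above the board's underside; axes are the board's. Starts flat on the table, about 0.2 kg. Other parts (x under -30) up to 18 mm tall. Fully down it is 88 mm above the jig's origin.
- upper_seat (a point): Centre of the coil's seat (white printed circle) on the top face of the upper board, 47 mm from its middle along the board's +x; axes are the board's. Four white tabs 6 mm high stand round it on its diagonals (45 degrees to the axes), inner faces 25.5 mm from this point: 3.5 mm to spare round the coil. Clear for fingers at +-y.
- coil_center (a point): Centre of the loose copper coil: a wound ring of 44 mm outside and 24 mm inside diameter, 30 mm high, about 0.12 kg. On its axis (z), 15 mm above its lower face. It starts on the spindle of the stand, its lower face 16 mm above the table.
- stand: Fixed spindle stand: round grey base dia 76 x 10 mm, black collar dia 34 up to z 16 mm on which the coil rests, upright steel spindle dia 18 whose tapered top is at z 68 mm. Origin at the centre of its underside, on the table.
- spare: Bystander, leave alone: black lying capacitor, 24 mm in diameter and 36 mm long, in a fixed grey open tray 75 x 75 x 22 mm. Origin at its underside.
- driver: Bystander, leave alone: orange-handled screwdriver 170 mm long, 26 mm thick, lying along its x. Origin at its middle, on the table.
- roll: Bystander, leave alone: white roll (ring) standing on end, 40 mm outside and 22 mm inside diameter, 35 mm high. Origin at the centre of its underside.
Things that resemble listed ones, but are neither listed nor needed, are in the scene too. Of the things that look like the part that bears coil_center, the largest one is meant.

How it is judged:
By the outcome, as a careful person would: the job done as asked, in the order asked, and still so for the second after the job is handed in, with the robot touching nothing.
It also fails if it takes over 72 s, if anything falls off the work surface, if the arm or the gripper's body presses on something with over 40 N, if the wrist force passes 120 N, or if a joint passes its speed limit or range.

## Working session

There is one attempt and no reset: what is moved stays moved. The work goes in short steps, Python scripts to look and compute and a shell command to move; the robot and the scene stay as the last step left them, time stands still between calls to the robot, and variables do not carry over. Pictures are saved under pics/ and viewed, and the job is handed in when it is done.

```bash
ls; mkdir -p pics
python3 - <<'E'
from station import manip
import cv2
for c in ["scene","top","wrist"]:
    im=manip.get_image(c); cv2.imwrite(f"pics/a_{c}.png",cv2.cvtColor(im,cv2.COLOR_RGB2BGR))
    m=manip.camera_model(c); print(c,m)
print(manip.state())
E
```

```text
pics
scene {'vfov': 42.55115345163185, 'cx': 259.3426335424687, 'cy': 185.60555588511076, 'k1': -0.08460933066472677, 'view': array([[-0.12043883,  0.99252696,  0.01961447,  0.06276043],
       [ 0.58397424,  0.0868131 , -0.80711683, -0.28205963],
       [-0.802788  , -0.08575386, -0.59006584,  1.7461322 ],
       [ 0.        ,  0.        ,  0.        ,  1.        ]])}
top {'vfov': 49.95934078664096, 'cx': 264.7375970652415, 'cy': 188.59578667209587, 'k1': -0.1408972226568262, 'view': array([[-0.01462386, -0.99969515, -0.0198934 ,  0.04199008],
       [-0.99025215,  0.01723614, -0.13821577,  0.59350429],
       [ 0.13851652,  0.01767824, -0.99020233,  1.29576415],
       [ 0.        ,  0.        ,  0.        ,  1.        ]])}
wrist {'vfov': 68.31989933905768, 'cx': 252.87973212060186, 'cy': 191.53562553470195, 'k1': -0.007045547580769571, 'tool_from_camera': array([[-3.23470472e-04, -9.49958701e-01, -3.12375353e-01,
         7.96155667e-02],
       [ 9.99999945e-01, -2.85314399e-04, -1.67854338e-04,
         7.26254230e-05],
       [ 7.03295027e-05, -3.12375390e-01,  9.49958742e-01,
        -1.30862224e-01],
       [ 0.00000000e+00,  0.00000000e+00,  0.00000000e+00,
         1.00000000e+00]])}
{'time': 0.15, 'joints': array([ 1.11819437e+00,  2.59196338e-01,  1.53581939e+00,  2.73584450e-06,
        1.34800059e+00, -2.02771121e-01]), 'joint_velocities': array([-2.14861341e-04, -2.62610893e-03, -4.08026204e-03,  1.62493195e-03,
        4.20830819e-04,  2.33970850e-05]), 'tau': array([ 1.90394712e-03, -4.46378767e+01, -2.90823483e+01, -2.62708163e-04,
        8.09051329e-03, -1.04588943e-05]), 'tcp_pos': array([0.13577252, 0.53258424, 0.24165943]), 'tcp_rot': array([-3.14019870e+00, -2.89315378e-04,  2.89176101e+00]), 'contact_force': array([-1.25365252,  0.23716725,  0.43899787]), 'moment': array([ 0.01796438,  0.00921633, -0.00978455]), 'gripper_width': 1.00121023955023}
```

View pics/a_scene.png

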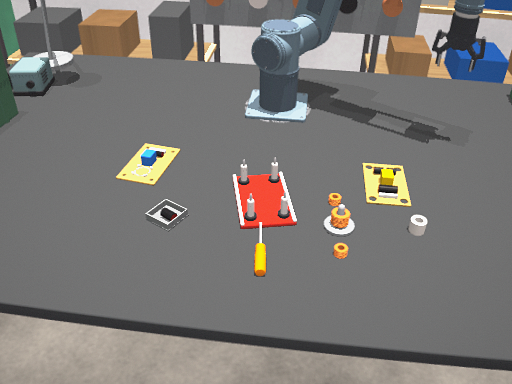

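View pics/a_top.png

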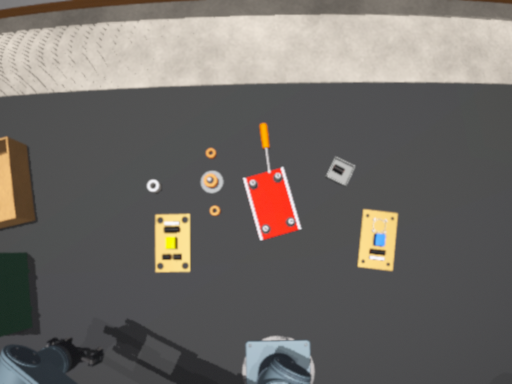

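View pics/a_wrist.png

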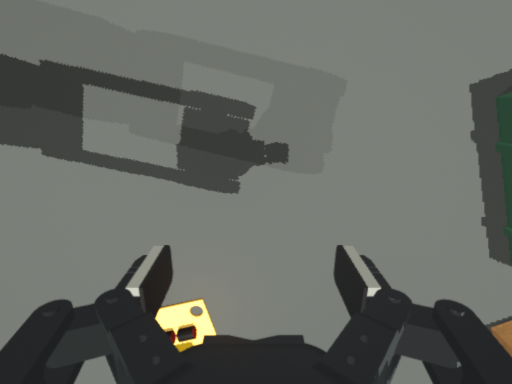

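```bash
cat > h.py <<'E'
from station import manip
import numpy as np, cv2
from scipy.spatial.transform import Rotation as R
def K(m):
    f=192/np.tan(np.radians(m['vfov']/2)); return f
def view(c,st=None):
    m=manip.camera_model(c)
    if 'view' in m: return m,np.array(m['view'])
    st=st or manip.state()
    T=np.eye(4); T[:3,:3]=R.from_euler('xyz',st['tcp_rot']).as_matrix(); T[:3,3]=st['tcp_pos']
    return m,np.linalg.inv(T@np.array(m['tool_from_camera']))
def proj(c,P,mv=None):
    m,V=mv or view(c); P=np.atleast_2d(P); q=P@V[:3,:3].T+V[:3,3]
    s=q[:,:2]/q[:,2:]; r2=(s**2).sum(1,keepdims=True); s=s*(1+m['k1']*r2)
    return s*K(m)+[m['cx'],m['cy']]
def ray(c,uv,mv=None):
    m,V=mv or view(c); d=(np.atleast_2d(uv)-[m['cx'],m['cy']])/K(m)
    s=d.copy()
    for _ in range(30): s=d/(1+m['k1']*(s**2).sum(1,keepdims=True))
    D=np.c_[s,np.ones(len(s))]@V[:3,:3]; O=-V[:3,:3].T@V[:3,3]
    return O,D
def at_z(c,uv,z,mv=None):
    O,D=ray(c,uv,mv); t=(z-O[2])/D[:,2]; return O+D*t[:,None]
def save(im,n,crop=None,s=1,marks=()):
    b=cv2.cvtColor(im,cv2.COLOR_RGB2BGR)
    for p in marks: cv2.drawMarker(b,(int(round(p[0])),int(round(p[1]))),(255,0,255),cv2.MARKER_CROSS,5,1)
    if crop: b=b[crop[1]:crop[3],crop[0]:crop[2]]
    b=cv2.resize(b,None,fx=s,fy=s,interpolation=cv2.INTER_CUBIC); cv2.imwrite(f'pics/{n}.png',b)
E
python3 - <<'E'
from h import *
im=manip.get_image('top'); save(im,'t1',(130,110,420,290),2.7)
Z={'jig':0,'lower_block':.022,'upper_block':.022,'upper_seat':.005,'coil_center':.031,'stand':0,'roll':0,'spare':0,'driver':0}
im=manip.get_image('scene')
for n,z in Z.items():
  for c in ['top','scene']:
    for r in manip.tip_of(c,n)[:3]:
        print(n,c,round(r['conf'],2),np.round(r['uv'],1),np.round(at_z(c,r['uv'],z)[0],4))
print(manip.state()['time'])
E
```

```text
jig top 0.9 [273.2 201.5] [0.556  0.0057 0.    ]
jig scene 0.8 [262.2 201.7] [0.554  0.0116 0.    ]
jig scene 0.37 [387.2 175.7] [0.3817 0.3534 0.    ]
lower_block top 0.93 [169.3 241.9] [0.4257 0.3487 0.022 ]
lower_block scene 0.66 [388.3 175.6] [0.4135 0.35   0.022 ]
upper_block top 0.91 [379.2 241.8] [ 0.4152 -0.3378  0.022 ]
upper_block scene 0.7 [149.8 156.6] [ 0.4187 -0.3334  0.022 ]
upper_seat top 0.98 [380.8 224.4] [ 0.4726 -0.3502  0.005 ]
upper_seat scene 0.97 [141.9 169.8] [ 0.4639 -0.3447  0.005 ]
coil_center top 0.71 [209.  179.3] [0.6298 0.2161 0.031 ]
coil_center top 0.44 [212.1 152.8] [0.719  0.2063 0.031 ]
coil_center top 0.43 [213.6 208.4] [0.5332 0.2006 0.031 ]
coil_center scene 0.83 [338.4 215.6] [0.6214 0.2077 0.031 ]
coil_center scene 0.55 [339.2 254.4] [0.7589 0.2086 0.031 ]
stand top 0.61 [213.6 182.6] [0.6233 0.2053 0.    ]
stand scene 0.8 [339.2 225.4] [0.6216 0.2133 0.    ]
stand scene 0.22 [416.9 233.2] [0.6246 0.4059 0.    ]
roll top 0.41 [155.6 184.2] [0.6215 0.4046 0.    ]
roll scene 0.73 [415.6 233.6] [0.6266 0.4024 0.    ]
spare top 0.41 [336.7 174.7] [ 0.6429 -0.2097  0.    ]
spare scene 0.5 [166.2 216. ] [ 0.6479 -0.2224  0.    ]
driver top 0.7 [265.5 149.9] [0.7325 0.0287 0.    ]
driver scene 0.94 [263.4 251.1] [0.7395 0.036  0.    ]
1.15
```

View pics/t1.png

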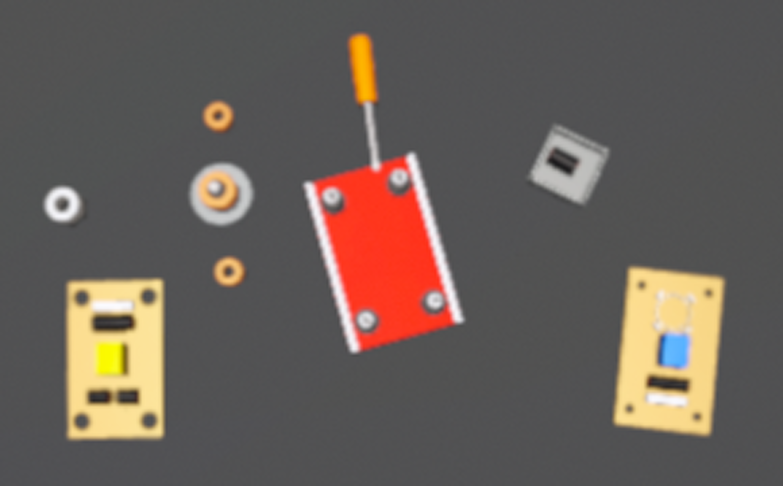

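Coil candidates in the top image are (210,153), (211,181) and (214,210). The one at (211,181) is the largest and sits on the spindle stand, so it is the one meant. I start with the lower board and a close wrist view.

```bash
python3 -m jog '[{"yaw":-7.15,"dx":-0.03},{"yaw":-7.15,"dx":-0.03},{"dx":-0.05,"dy":-0.029},{"dx":-0.05,"dy":-0.029},{"dx":-0.05,"dy":-0.029},{"dx":-0.05,"dy":-0.029},{"dx":-0.05,"dy":-0.029},{"dx":-0.03,"dy":-0.02},{}]' 60
python3 - <<'E'
from h import *
st=manip.state(); im=manip.get_image('wrist'); save(im,'w1')
print(st['time'],st['tcp_pos'],st['tcp_rot'])
for n in ['lower_block']:
  for r in manip.tip_of('wrist',n): print(r['conf'],r['uv'],at_z('wrist',r['uv'],.022,view('wrist',st)))
E
```

```text
1.15 [0.13594602 0.53295924 0.24229869] [ 3.14157996e+00 -1.52328201e-05  2.89176428e+00]
0.74 [186.0, 359.1] [[0.42200234 0.34750066 0.022     ]]$[0]: bad value
```

View pics/w1.png

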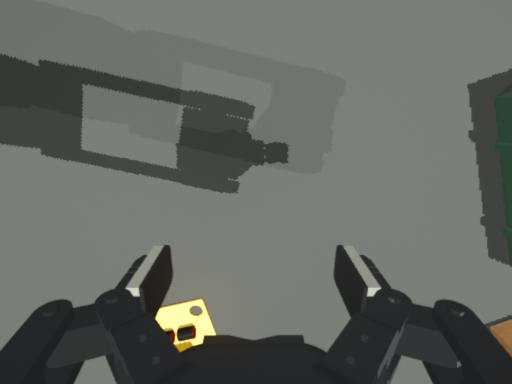

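```bash
python3 -m jog '[{"dx":-0.03,"yaw":-7.1}]' 60; python3 -m jog '[{"dx":0.03,"dy":0,"dz":0,"yaw":0,"hand":0.085}]' 60; python3 -m jog --help
```

```text
time: 1.38
tcp_pos: [0.1081, 0.5404, 0.2423]
tcp_rot: [3.141, 0.001, 2.889]
contact_force: [-0.3, -0.4, -1.0]
gripper_width: 0.997$[0]: bad value
invalid input: not JSON, or not a number
```

```bash
python3 -m jog '[{"dx":-0.06,"dy":0,"dz":0,"yaw":-7,"hand":0.085}]' 60; echo; python3 -m jog '[{"dx":-0.03,"yaw":-7}]'
```

```text
time: 1.5
tcp_pos: [0.1596, 0.5273, 0.2425]
tcp_rot: [3.141, -0.002, 3.025]
contact_force: [1.0, 1.2, 0.2]
gripper_width: 0.995
$[0]: bad value
```

```bash
python3 -m jog '[{"dx":-0.05,"dy":-0.02,"dz":0,"yaw":-6.7,"hand":0.085},{"dx":-0.05,"dy":-0.028,"dz":0,"yaw":0,"hand":0.085},{"dx":-0.05,"dy":-0.028,"dz":0,"yaw":0,"hand":0.085},{"dx":-0.05,"dy":-0.028,"dz":0,"yaw":0,"hand":0.085},{"dx":-0.05,"dy":-0.028,"dz":0,"yaw":0,"hand":0.085},{"dx":-0.05,"dy":-0.028,"dz":0,"yaw":0,"hand":0.085},{"dx":-0.03,"dy":-0.02,"dz":0,"yaw":0,"hand":0.085},{"dx":0,"dy":0,"dz":0,"yaw":0,"hand":0.085}]' 60
python3 - <<'E'
from h import *
st=manip.state(); im=manip.get_image('wrist'); save(im,'w1')
print(st['time'],st['tcp_pos'],st['tcp_rot'])
for n in ['lower_block']:
  for r in manip.tip_of('wrist',n): print(r['conf'],r['uv'],at_z('wrist',r['uv'],.022,view('wrist',st)))
E
```

```text
time: 2.5
tcp_pos: [0.5003, 0.338, 0.2419]
tcp_rot: [3.138, 0.001, -3.134]
contact_force: [-1.1, 0.3, -0.5]
gripper_width: 0.999
2.5 [0.50029668 0.33797986 0.24185399] [ 3.13837241e+00  1.43763670e-03 -3.13411884e+00]
0.7 [258.9, 100.9] [[0.42355647 0.34509632 0.022     ]]
```

View pics/w1.png

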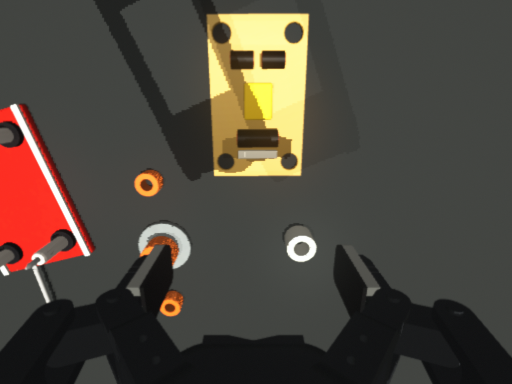

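```bash
cat >> h.py <<'E'
def board(im,c,mv,z,box=None,zfilter=None):
    hsv=cv2.cvtColor(im,cv2.COLOR_RGB2HSV); m=cv2.inRange(hsv,(12,60,90),(36,255,255))
    if box is not None:
        k=np.zeros_like(m); k[box[1]:box[3],box[0]:box[2]]=1; m=m*k
    cs,h=cv2.findContours(m,cv2.RETR_CCOMP,cv2.CHAIN_APPROX_NONE)
    i=max([j for j in range(len(cs)) if h[0][j][3]<0],key=lambda j:cv2.contourArea(cs[j]))
    W=at_z(c,cs[i][:,0,:].astype(float),z,mv)[:,:2]
    rect=cv2.minAreaRect((W*1000).astype(np.float32))
    out=[]
    for j in range(len(cs)):
        if h[0][j][3]==i and cv2.contourArea(cs[j])>15:
            mm=cv2.moments(cs[j]); uv=(mm['m10']/mm['m00'],mm['m01']/mm['m00'])
            out.append((uv,at_z(c,uv,z,mv)[0,:2],cv2.contourArea(cs[j])))
    return rect,out
def fit(pts,model):
    """rigid 2D fit: pts ~ R model + t; returns yaw deg,t,resid"""
    pts=np.array(pts);model=np.array(model);a=pts-pts.mean(0);b=model-model.mean(0)
    th=np.arctan2((b[:,0]*a[:,1]-b[:,1]*a[:,0]).sum(),(a*b).sum())
    Rm=np.array([[np.cos(th),-np.sin(th)],[np.sin(th),np.cos(th)]]);t=pts.mean(0)-Rm@model.mean(0)
    return np.degrees(th),t,pts-(model@Rm.T+t)
E
cat > m1.py <<'E'
from h import *
import sys
st=manip.state(); im=manip.get_image('wrist'); mv=view('wrist',st)
r,o=board(im,'wrist',mv,.005)
print(r)
for x in o: print(np.round(x[0],1),np.round(x[1],4),x[2])
E
python3 m1.py
```

```text
((424.02105712890625, 343.38543701171875), (192.4727020263672, 119.6977767944336), 0.6251242160797119)
[287.3 162.6] [0.4986 0.386 ] 189.0
[224.1 162.7] [0.4995 0.3023] 219.5
[255.9 156. ] [0.4901 0.3442] 304.5
[255.8 140.5] [0.4698 0.3439] 776.5
[271.6  62. ] [0.3767 0.3615] 401.5
[239.4  61.9] [0.377  0.3232] 389.5
[292.2  35.1] [0.3478 0.3845] 275.5
[219.6  35.1] [0.3487 0.3003] 314.5
```

```bash
python3 -m jog '[{"dx":0.038,"dy":0.0027,"dz":0.04,"yaw":-0.3,"hand":0.085},{"dx":0.038,"dy":0.0027,"dz":0.04,"yaw":0,"hand":0.085},{"dx":0,"dy":0,"dz":0.04,"yaw":0,"hand":0.07},{"dx":0,"dy":0,"dz":0,"yaw":0,"hand":0.07}]' 60
```

```text
time: 3.15
tcp_pos: [0.4146, 0.3493, 0.1214]
tcp_rot: [3.135, 0.003, -3.118]
contact_force: [0.5, -1.0, 0.0]
gripper_width: 0.819
```

```bash
python3 -m jog '[{"dx":-0.009,"dy":-0.006,"dz":0.02,"yaw":0.7,"hand":0.07},{"dx":0,"dy":0,"dz":0,"yaw":0,"hand":0.07},{"dx":0,"dy":0,"dz":0,"yaw":0,"hand":0.07}]' 60; python3 m1.py | head -3
```

```text
time: 3.52
tcp_pos: [0.425, 0.347, 0.1067]
tcp_rot: [3.131, 0.009, -3.126]
contact_force: [0.9, 1.0, 0.3]
gripper_width: 0.821
((423.51116943359375, 343.7430419921875), (191.26834106445312, 118.82987213134766), 0.46962401270866394)
[291.5 266. ] [0.4973 0.3859] 253.5
[203.9 266.4] [0.4984 0.3026] 273.0
```

Run:
```python
from h import *
for i in range(3):
    s=manip.state(); print(s['time'],s['tcp_pos'],s['tcp_rot'],s['joint_velocities'].round(3)); manip.get_image('wrist')
```

```text
3.575 [0.42502071 0.34697795 0.10665989] [ 3.13095107  0.00944282 -3.12642281] [-0.002  0.003  0.008 -0.002 -0.009 -0.   ]
3.625 [0.42494229 0.34680271 0.10638018] [ 3.1311405   0.0092315  -3.12648688] [-0.004  0.005  0.011 -0.001 -0.005 -0.001]
3.675 [0.42475587 0.34659109 0.1060678 ] [ 3.13139274  0.00873016 -3.12664917] [-0.003  0.005  0.012 -0.002 -0.005  0.   ]
```

```bash
python3 -m jog '[{"dx":0.001,"dy":-0.003,"dz":0.025,"yaw":0,"hand":0.07},{"dx":0,"dy":0,"dz":0.025,"yaw":0,"hand":0.07},{"dx":0,"dy":0,"dz":0.018,"yaw":0,"hand":0.07},{"dx":0,"dy":0,"dz":0,"yaw":0,"hand":0.07}]' 60
python3 - <<'E'
from h import *
s=manip.state();print(s['tcp_pos'],s['tcp_rot']); save(manip.get_image('wrist'),'w2')
E
```

```text
time: 4.22
tcp_pos: [0.4257, 0.345, 0.0387]
tcp_rot: [3.129, 0.012, -3.127]
contact_force: [0.3, 0.5, 0.4]
gripper_width: 0.819
[0.42569292 0.34503339 0.0386924 ] [ 3.12947539  0.01249362 -3.1266552 ]
```

View pics/w2.png

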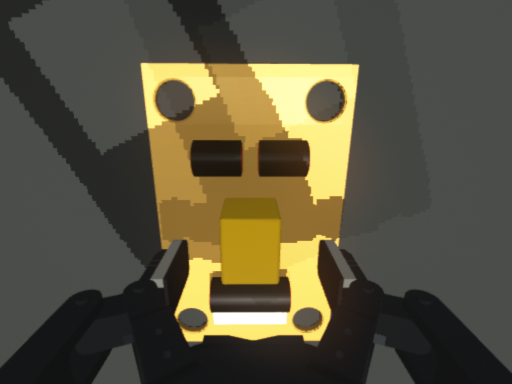

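```bash
python3 -m jog '[{"dx":0.002,"dy":-0.0015,"dz":0.015,"yaw":0,"hand":0.07},{"dx":0,"dy":0,"dz":0,"yaw":0,"hand":0.05}]' 60;  python3 -m jog '[{"dx":0,"dy":0,"dz":0,"yaw":0,"hand":0.02},{"dx":0,"dy":0,"dz":0,"yaw":0,"hand":0.02},{"dx":0,"dy":0,"dz":0,"yaw":0,"hand":0.02}]' 60
```

```text
time: 4.53
tcp_pos: [0.4253, 0.3445, 0.0251]
tcp_rot: [3.128, 0.016, -3.127]
contact_force: [-1.7, 0.1, 0.6]
gripper_width: 0.628
time: 4.9
tcp_pos: [0.4259, 0.3448, 0.026]
tcp_rot: [3.127, 0.018, -3.127]
contact_force: [-0.1, 0.2, -2.1]
gripper_width: 0.361
```

```bash
python3 -m jog '[{"dx":0,"dy":0,"dz":-0.03,"yaw":0,"hand":0.02},{"dx":0,"dy":0,"dz":-0.05,"yaw":0,"hand":0.02},{"dx":0,"dy":0,"dz":-0.05,"yaw":0,"hand":0.02},{"dx":-0.03,"dy":-0.03,"dz":-0.04,"yaw":-5,"hand":0.02},{"dx":-0.03,"dy":-0.04,"dz":-0.04,"yaw":-5,"hand":0.02},{"dx":-0.03,"dy":-0.04,"dz":-0.04,"yaw":-4,"hand":0.02},{"dx":-0.02,"dy":-0.03,"dz":-0.04,"yaw":0,"hand":0.02}]' 60
cat > m2.py <<'E'
from h import *
import sys
st=manip.state(); im=manip.get_image('wrist'); mv=view('wrist',st); save(im,sys.argv[1])
print(st['time'],st['tcp_pos'],st['tcp_rot'],st['contact_force'].round(1),st['gripper_width'])
np.savez('last.npz',im=im,p=st['tcp_pos'],r=st['tcp_rot'])
E
python3 m2.py w3
```

```text
time: 5.78
tcp_pos: [0.546, 0.217, 0.3168]
tcp_rot: [3.133, 0.008, -2.868]
contact_force: [0.4, 0.8, -3.1]
gripper_width: 0.361
5.775 [0.54601423 0.21697945 0.31682829] [ 3.13319657  0.00846638 -2.86811634] [ 0.4  0.8 -3.1] 0.3614001659639364
```

View pics/w3.png

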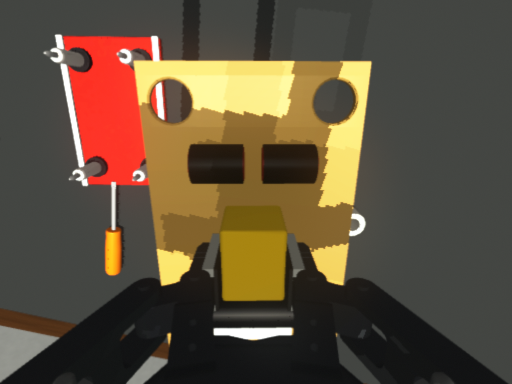

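Run:
```python
import cv2; a=cv2.imread('pics/w3.png')[25:200,30:185]; cv2.imwrite('pics/w3z.png',cv2.resize(a,None,fx=4.5,fy=3.4*4.5/3.4*0.75,interpolation=cv2.INTER_CUBIC))
```

```text
(no output)
```

View pics/w3z.png

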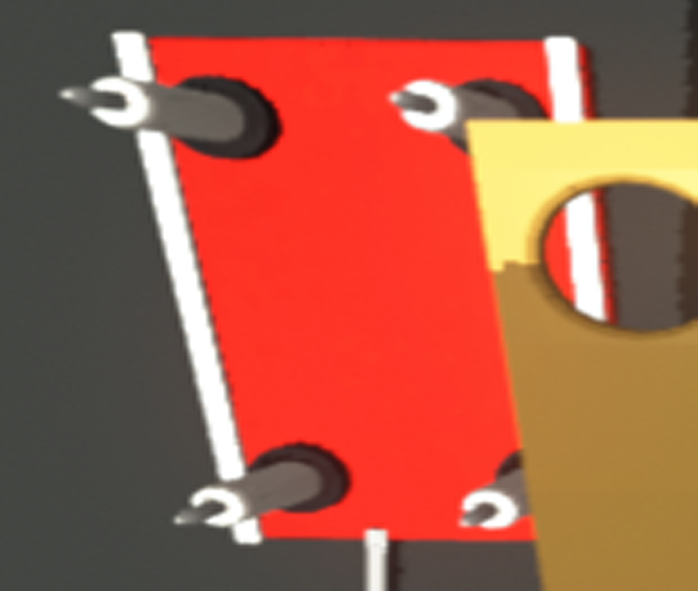

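```bash
cat > jig.py <<'E'
from h import *
d=np.load('last.npz'); st={'tcp_pos':d['p'],'tcp_rot':d['r']}; mv=view('wrist',st)
z=np.array([[62,93],[392,96],[177,521],[462,521]])/[4.5,3.375]+[30,25]
W=at_z('wrist',z,.086,mv); print(W)
# image up = tool +x = robotside => jig -x ; image left = -y
M=[[-.076,-.042],[-.076,.042],[.076,-.042],[.076,.042]]
print(fit(W[:,:2],M))
# shaft ring centres z=.066
z=np.array([[125,103],[430,106],[220,507],[492,509]])/[4.5,3.375]+[30,25]
print(fit(at_z('wrist',z,.066,mv)[:,:2],M))
# board in tool frame
im=d['im']; Rm=R.from_euler('xyz',d['r']).as_matrix();
E
python3 jig.py
```

```text
[[ 0.4867814  -0.04865994  0.086     ]
 [ 0.4650988   0.03306215  0.086     ]
 [ 0.63394562 -0.00916394  0.086     ]
 [ 0.61152961  0.07164255  0.086     ]]
(np.float64(14.959747722603245), array([0.54933886, 0.01172021]), array([[ 2.48104480e-05, -1.84964632e-04],
       [ 2.60049720e-05,  3.84106270e-04],
       [ 3.40703402e-04,  7.36926203e-05],
       [-3.91518822e-04, -2.72834259e-04]]))
(np.float64(14.608282219254805), array([0.54932513, 0.01352923]), array([[ 2.20199227e-04,  8.43361792e-04],
       [ 2.54528492e-04, -5.00642296e-04],
       [-2.18077111e-05, -8.41612451e-05],
       [-4.52920007e-04, -2.58558251e-04]]))
```

```bash
python3 -m jog '[{"dx":0.012,"dy":-0.045,"dz":0.03,"yaw":0.8,"hand":0.02},{"dx":0.012,"dy":-0.05,"dz":0.04,"yaw":0,"hand":0.02},{"dx":0.012,"dy":-0.05,"dz":0.04,"yaw":0,"hand":0.02},{"dx":0.008,"dy":-0.035,"dz":0.03,"yaw":0,"hand":0.02},{"dx":0,"dy":0,"dz":0.01,"yaw":0,"hand":0.02}]' 60
python3 m2.py w4
```

```text
time: 6.45
tcp_pos: [0.5602, 0.0279, 0.171]
tcp_rot: [3.137, 0.027, -2.887]
contact_force: [0.7, 0.1, -1.4]
gripper_width: 0.366
6.45 [0.56017002 0.02789595 0.17100575] [ 3.13722466  0.0273092  -2.88667832] [ 0.7  0.1 -1.4] 0.36550035391475916
```

View pics/w4.png

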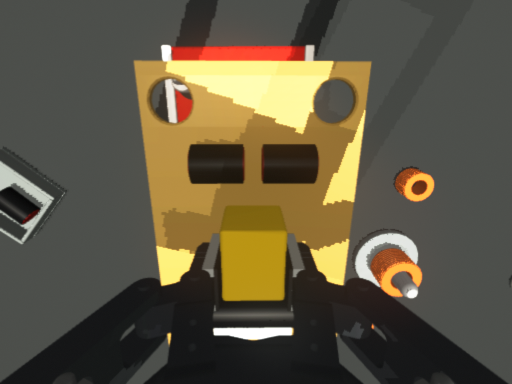

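```bash
python3 - <<'E'
from h import *
manip.get_image('wrist'); s=manip.state(); print(s['tcp_pos'],s['tcp_rot'])
E
python3 -m jog '[{"dx":0,"dy":0,"dz":-0.02,"yaw":0,"hand":0.02}]' ;python3 -m jog '[{"dx":0,"dy":0,"dz":-0.02,"yaw":0,"hand":0.02}]'
python3 - <<'E'
from h import *
manip.get_image('wrist'); s=manip.state(); print(s['tcp_pos'],s['tcp_rot'])
E
```

```text
[0.56041954 0.03017489 0.1719233 ] [ 3.13645045  0.0281709  -2.88448151]
time: 6.68
tcp_pos: [0.5591, 0.0312, 0.1913]
tcp_rot: [3.135, 0.026, -2.884]
contact_force: [0.8, 0.2, -0.7]
gripper_width: 0.365
time: 6.8
tcp_pos: [0.5589, 0.0324, 0.2128]
tcp_rot: [3.135, 0.027, -2.882]
contact_force: [1.4, -0.1, -2.1]
gripper_width: 0.365
[0.56027145 0.03239716 0.21593225] [ 3.13666381  0.03149543 -2.88172054]
```

```bash
cat > s.py <<'E'
from h import *
for i in range(3): manip.get_image('wrist')
s=manip.state(); print(s['time'],s['tcp_pos'].round(4),s['tcp_rot'].round(4),s['contact_force'].round(1),round(s['gripper_width'],3))
E
python3 -m jog '[{"dx":0,"dy":0,"dz":-0.05,"yaw":0,"hand":0.02},{"dx":0,"dy":0,"dz":-0.05,"yaw":0,"hand":0.02},{"dx":0,"dy":0,"dz":-0.05,"yaw":0,"hand":0.02}]' ;python3 s.py; python3 -m jog '[{"dx":0,"dy":0,"dz":0.04,"yaw":0,"hand":0.02}]';python3 s.py;  python3 -m jog '[{"dx":0,"dy":0,"dz":0.04,"yaw":0,"hand":0.02}]';python3 s.py
```

```text
time: 7.22
tcp_pos: [0.5543, 0.035, 0.3683]
tcp_rot: [3.134, 0.028, -2.876]
contact_force: [0.1, 0.6, -1.4]
gripper_width: 0.366
7.375 [0.5559 0.0346 0.3704] [ 3.1373  0.0355 -2.8763] [-0.2  0.1 -1.9] 0.361
time: 7.5
tcp_pos: [0.5586, 0.0359, 0.3326]
tcp_rot: [3.14, 0.042, -2.875]
contact_force: [-0.1, -0.7, -2.6]
gripper_width: 0.361
7.65 [0.5554 0.0361 0.3276] [ 3.1346  0.0295 -2.8753] [-1.  -1.1 -2.6] 0.364
time: 7.78
tcp_pos: [0.5587, 0.0368, 0.2909]
tcp_rot: [3.138, 0.037, -2.875]
contact_force: [0.4, -0.9, -1.2]
gripper_width: 0.362
7.925 [0.5554 0.0372 0.2863] [ 3.1326  0.0252 -2.8749] [-0.1 -0.1 -1.1] 0.363
```

```bash
python3 -m jog '[{"dx":0.005,"dy":-0.012,"dz":0.04,"yaw":0.4,"hand":0.02}]';python3 s.py;  python3 -m jog '[{"dx":0.005,"dy":-0.012,"dz":0.04,"yaw":0,"hand":0.02}]';python3 s.py;python3 -m jog '[{"dx":0,"dy":0,"dz":0.04,"yaw":0,"hand":0.02}]';python3 s.py; python3 m2.py w5
```

```text
time: 8.05
tcp_pos: [0.558, 0.0249, 0.251]
tcp_rot: [3.136, 0.035, -2.881]
contact_force: [0.8, 0.3, -1.7]
gripper_width: 0.364
8.2 [0.5541 0.0247 0.2463] [ 3.1314  0.0229 -2.8828] [-0.2  0.4 -1.3] 0.362
time: 8.32
tcp_pos: [0.5572, 0.0125, 0.2116]
tcp_rot: [3.136, 0.034, -2.882]
contact_force: [1.0, -0.2, -2.6]
gripper_width: 0.364
8.475 [0.553  0.0126 0.2069] [ 3.1305  0.0218 -2.8835] [-0.2 -0.1 -1.1] 0.366
time: 8.6
tcp_pos: [0.5582, 0.013, 0.1725]
tcp_rot: [3.135, 0.032, -2.884]
contact_force: [0.9, -0.4, -2.4]
gripper_width: 0.364
8.75 [0.5537 0.0138 0.1679] [ 3.1297  0.0208 -2.8832] [-0.3  0.9 -2. ] 0.364
8.75 [0.55374079 0.01378872 0.1678777 ] [ 3.12966957  0.02083457 -2.88320191] [-0.3  0.9 -2. ] 0.3641868231194038
```

View pics/w5.png

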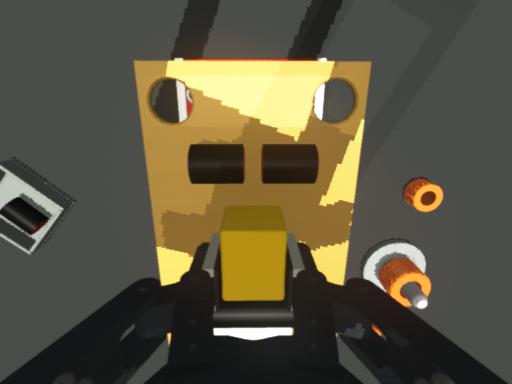

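```bash
cat > held.py <<'E'
from h import *
d=np.load('last.npz'); st={'tcp_pos':d['p'],'tcp_rot':d['r']}; mv=view('wrist',st); im=d['im']
Rt=R.from_euler('xyz',d['r']).as_matrix()
hsv=cv2.cvtColor(im,cv2.COLOR_RGB2HSV); m=cv2.inRange(hsv,(12,60,60),(36,255,255)); m[230:]=0
cs,h=cv2.findContours(m,cv2.RETR_CCOMP,cv2.CHAIN_APPROX_NONE)
tm=manip.camera_model('wrist'); tv=(tm,np.linalg.inv(tm['tool_from_camera']))
ztop=.0205
for j,c in enumerate(cs):
    a=cv2.contourArea(c)
    if h[0][j][3]>=0 and 150<a<3000:
        (u,v),ax,_=cv2.fitEllipse(c); p=at_z('wrist',(u,v),ztop,tv)[0]; print('hole tool',np.round((u,v),1),np.round(ax,1),p.round(4),a)
out=max([c for j,c in enumerate(cs) if h[0][j][3]<0],key=cv2.contourArea)
e=out[:,0,1].min(); print('top edge row',e, at_z('wrist',(253,e),ztop,tv))
J=np.array([.5493,.0120]);th=np.radians(14.9);Rj=np.array([[np.cos(th),-np.sin(th)],[np.sin(th),np.cos(th)]])
for s in [(-1,-1),(-1,1)]:
    xy=J+Rj@(np.array([.076,.042])*s)
    for z in (.086,.066): print('pin',z,proj('wrist',[*xy,z],mv).round(1), (Rt.T@(np.array([*xy,z])-d['p'])).round(4))
E
python3 held.py
python3 - <<'E'
import cv2; a=cv2.imread('pics/w5.png')[50:130,130:380]; cv2.imwrite('pics/w5z.png',cv2.resize(a,None,fx=3.2,fy=3.2,interpolation=cv2.INTER_CUBIC))
E
```

```text
hole tool [428.  197.9] [14.3 17.6] [0.0261 0.0994 0.0205] 196.0
hole tool [288.9 163.5] [44.4 65.9] [0.046  0.0195 0.0205] 2167.0
hole tool [216.3 163.5] [44.6 65.4] [ 0.046  -0.0202  0.0205] 2155.0
hole tool [171.1 100.8] [38.6 42.2] [ 0.0786 -0.0419  0.0205] 1271.5
hole tool [332.7 100.8] [39.4 44.4] [0.0786 0.0405 0.0205] 1373.0
top edge row 59 [[ 0.09806243 -0.00012478  0.0205    ]]
pin 0.086 [[191.2  94.6]] [ 0.0824 -0.0437  0.0797]
pin 0.066 [[196.3  94.4]] [ 0.0828 -0.0439  0.0997]
pin 0.086 [[310.2  94.4]] [0.0825 0.0403 0.0807]
pin 0.066 [[304.9  94.2]] [0.0829 0.0401 0.1007]
```

View pics/w5z.png

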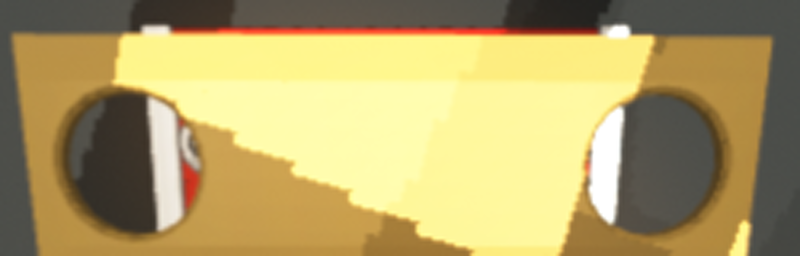

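```bash
cat > go.py <<'E'
from h import *
import sys
# usage: go.py X Y yawdeg offx offy offz Z : shift to put tool point off at X,Y,Z with tool yaw
X,Y,yaw,ox,oy,oz,Z=map(float,sys.argv[1:8])
for i in range(int(sys.argv[8]) if len(sys.argv)>8 else 2): manip.get_image('wrist')
s=manip.state(); Rt=R.from_euler('xyz',s['tcp_rot']).as_matrix()
p=s['tcp_pos']+Rt@[ox,oy,oz]; d=Rt.T@(np.array([X,Y,Z])-p)
cy=np.degrees(s['tcp_rot'][2]); dy=-((yaw-cy+180)%360-180)
print('t',round(s['time'],2),'tcp',s['tcp_pos'].round(4),'rot',s['tcp_rot'].round(4),'F',s['contact_force'].round(1),'M',s['moment'].round(2),'w',round(s['gripper_width'],3))
print('point',p.round(4),'shift',d.round(4),'yaw',round(dy,2))
E
python3 go.py .5493 .0120 194.9 .0026 -.0005 .0235 .105
```

```text
t 8.9 tcp [0.5553 0.0133 0.1695] rot [ 3.132   0.0253 -2.8832] F [-1.  -0.3 -2. ] M [ 0.03 -0.   -0.02] w 0.365
point [0.5534 0.0125 0.146 ] shift [0.0052 0.0002 0.0409] yaw -0.09
```

```bash
python3 -m jog '[{"dx":0.005,"dy":0,"dz":0.03,"yaw":0,"hand":0.02}]'; python3 go.py .5493 .0120 194.9 .0026 -.0005 .0235 .095 4; python3 m2.py w6; python3 held.py;python3 - <<'E'
import cv2; a=cv2.imread('pics/w6.png')[50:130,130:380]; cv2.imwrite('pics/w6z.png',cv2.resize(a,None,fx=3.2,fy=3.2,interpolation=cv2.INTER_CUBIC))
E
```

```text
time: 9.02
tcp_pos: [0.5546, 0.0121, 0.1435]
tcp_rot: [3.136, 0.034, -2.883]
contact_force: [0.3, -0.0, -2.0]
gripper_width: 0.36
t 9.22 tcp [0.5516 0.0125 0.1407] rot [ 3.1323  0.0262 -2.8832] F [ 0.6  0.2 -1.5] M [-0.03 -0.03 -0.02] w 0.362
point [0.5498 0.0117 0.1172] shift [0.001  0.0002 0.0221] yaw -0.1
9.225 [0.55164337 0.01245076 0.14072342] [ 3.13234344  0.02624081 -2.88322218] [ 0.6  0.2 -1.5] 0.3621255217966132
hole tool [445.7 209.6] [15.1 19.3] [0.0189 0.111  0.0205] 225.5
hole tool [289.  163.5] [44.3 65.7] [0.046  0.0195 0.0205] 2164.5
hole tool [216.3 163.5] [44.5 65.5] [ 0.046  -0.0202  0.0205] 2151.0
hole tool [332.8 100.9] [38.8 45.5] [0.0786 0.0406 0.0205] 1380.5
hole tool [171.7 100.5] [39.1 45.1] [ 0.0787 -0.0416  0.0205] 1381.5
top edge row 59 [[ 0.09806536 -0.0001235   0.0205    ]]
pin 0.086 [[184.2  98.5]] [ 0.0797 -0.0425  0.0523]
pin 0.066 [[190.7  97.7]] [ 0.0802 -0.0426  0.0723]
pin 0.086 [[320.5  98.3]] [0.0799 0.0415 0.053 ]
pin 0.066 [[313.6  97.5]] [0.0804 0.0414 0.073 ]
```

View pics/w6z.png

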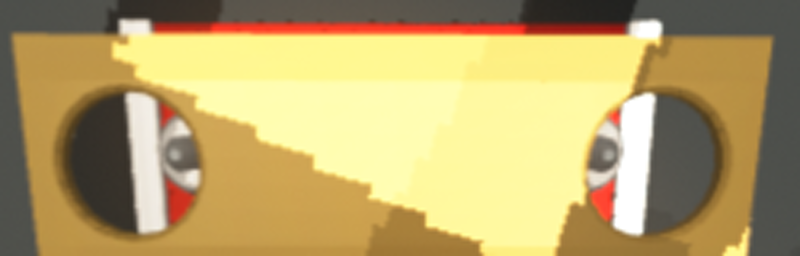

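```bash
python3 -m jog '[{"dx":0.001,"dy":0,"dz":0.022,"yaw":-0.1,"hand":0.02}]'; python3 go.py .5493 .0120 194.9 .0026 -.0005 .0235 .075 4; python3 m2.py w7; python3 held.py | grep pin;python3 - <<'E'
import cv2; a=cv2.imread('pics/w7.png')[50:130,130:380]; cv2.imwrite('pics/w7z.png',cv2.resize(a,None,fx=3.2,fy=3.2,interpolation=cv2.INTER_CUBIC))
E
```

```text
time: 9.4
tcp_pos: [0.5544, 0.012, 0.1221]
tcp_rot: [3.136, 0.034, -2.881]
contact_force: [-0.4, 0.1, -3.0]
gripper_width: 0.363
t 9.6 tcp [0.5522 0.0124 0.12  ] rot [ 3.1333  0.028  -2.8814] F [ 0.8 -0.4 -1.4] M [ 0.01  0.13 -0.03] w 0.362
point [0.5504 0.0116 0.0965] shift [0.0015 0.0005 0.0214] yaw 0.01
9.6 [0.55217793 0.01239907 0.12002699] [ 3.13325698  0.02802359 -2.88140461] [ 0.8 -0.4 -1.4] 0.36177077682064757
pin 0.086 [[176.4  98.4]] [ 0.0798 -0.0419  0.0315]
pin 0.066 [[184.5  97.4]] [ 0.0804 -0.0421  0.0514]
pin 0.086 [[330.1  98.3]] [0.0798 0.0421 0.0322]
pin 0.066 [[321.5  97.4]] [0.0804 0.0419 0.0521]
```

View pics/w7z.png

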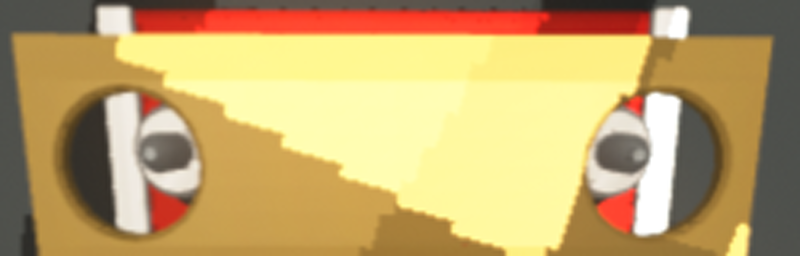

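```bash
python3 -m jog '[{"dx":0.0015,"dy":0.0005,"dz":0.021,"yaw":0,"hand":0.02}]'; python3 go.py .5493 .0120 194.9 .0026 -.0005 .0235 .055 4; python3 m2.py w8
python3 - <<'E'
import cv2; a=cv2.imread('pics/w8.png')[40:130,130:380]; cv2.imwrite('pics/w8z.png',cv2.resize(a,None,fx=3.2,fy=3.2,interpolation=cv2.INTER_CUBIC))
E
```

```text
time: 9.78
tcp_pos: [0.5538, 0.0123, 0.1018]
tcp_rot: [3.136, 0.034, -2.881]
contact_force: [-0.2, -0.7, -2.8]
gripper_width: 0.361
t 9.97 tcp [0.5517 0.0127 0.0999] rot [ 3.1337  0.029  -2.8815] F [ 0.3 -0.4 -2.3] M [-0.01 -0.   -0.04] w 0.362
point [0.5499 0.0119 0.0763] shift [0.0012 0.0001 0.0213] yaw 0.0
9.975 [0.55169218 0.0127232  0.09991164] [ 3.13367127  0.02902309 -2.88145901] [ 0.3 -0.4 -2.3] 0.3623974244510697
```

View pics/w8z.png

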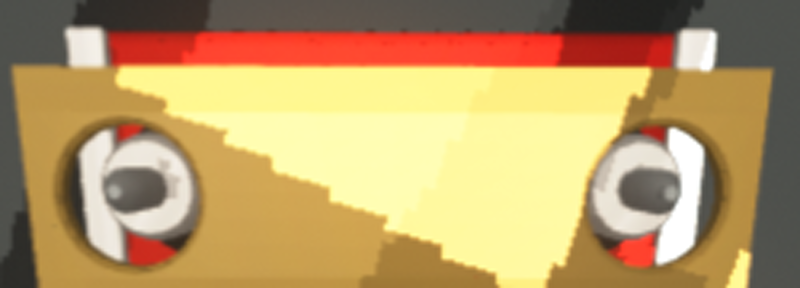

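```bash
python3 -m jog '[{"dx":0.0012,"dy":0,"dz":0.021,"yaw":0,"hand":0.02}]'; python3 go.py .5493 .0120 194.9 .0026 -.0005 .0235 .035 4; python3 m2.py w9
python3 - <<'E'
import cv2; a=cv2.imread('pics/w9.png')[30:130,130:380]; cv2.imwrite('pics/w9z.png',cv2.resize(a,None,fx=3.2,fy=3.2,interpolation=cv2.INTER_CUBIC))
E
```

```text
time: 10.15
tcp_pos: [0.5528, 0.0124, 0.0816]
tcp_rot: [3.136, 0.033, -2.881]
contact_force: [-1.6, -0.1, -2.5]
gripper_width: 0.363
t 10.35 tcp [0.5519 0.0126 0.0799] rot [ 3.1344  0.0306 -2.8814] F [ 0.2  0.5 -1.5] M [-0.01  0.08 -0.  ] w 0.363
point [0.5502 0.0118 0.0563] shift [0.0014 0.0003 0.0213] yaw 0.01
10.35 [0.55189821 0.01258832 0.07986769] [ 3.13441559  0.03056821 -2.88137714] [ 0.2  0.5 -1.5] 0.3629411745126198
```

View pics/w9z.png

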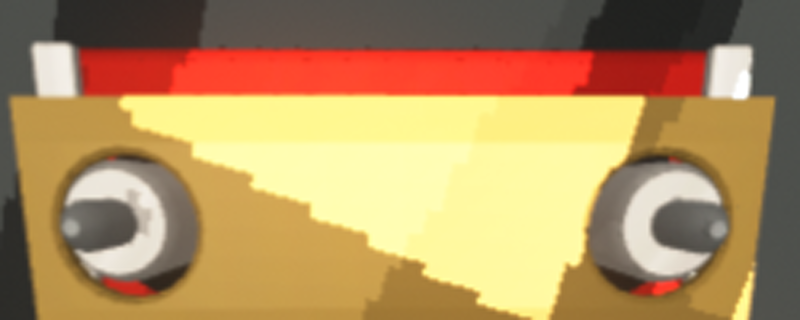

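```bash
python3 -m jog '[{"dx":0.0014,"dy":0,"dz":0.021,"yaw":0,"hand":0.02}]'; python3 go.py .5493 .0120 194.9 .0026 -.0005 .0235 .022 4
```

```text
time: 10.52
tcp_pos: [0.5528, 0.0122, 0.0612]
tcp_rot: [3.136, 0.034, -2.881]
contact_force: [-0.5, -0.1, -1.4]
gripper_width: 0.364
t 10.72 tcp [0.552  0.0124 0.0598] rot [ 3.1351  0.0321 -2.8814] F [ 0.1  0.6 -1.4] M [ 0.04 -0.02 -0.04] w 0.361
point [0.5503 0.0116 0.0362] shift [0.0013 0.0006 0.0142] yaw 0.01
```

```bash
python3 -m jog '[{"dx":0.001,"dy":0.0005,"dz":0.012,"yaw":0,"hand":0.02}]'; python3 go.py .5493 .0120 194.9 .0026 -.0005 .0235 .020 3; python3 -m jog '[{"dx":0.0005,"dy":0,"dz":0.004,"yaw":0,"hand":0.02}]'; python3 go.py .5493 .0120 194.9 .0026 -.0005 .0235 .020 3; python3 m2.py w10
```

```text
time: 10.85
tcp_pos: [0.5526, 0.0125, 0.0491]
tcp_rot: [3.137, 0.035, -2.881]
contact_force: [0.6, 0.8, -1.1]
gripper_width: 0.361
t 11.0 tcp [0.551  0.0129 0.0474] rot [ 3.1348  0.0315 -2.8814] F [ 0.2  0.3 -1.2] M [-0.04  0.04  0.02] w 0.367
point [0.5493 0.0121 0.0238] shift [ 0.0002 -0.0001  0.0038] yaw 0.01
time: 11.12
tcp_pos: [0.5517, 0.0127, 0.0456]
tcp_rot: [3.136, 0.034, -2.881]
contact_force: [-10.6, -0.1, 42.3]
gripper_width: 0.363
t 11.28 tcp [0.5517 0.0127 0.0456] rot [ 3.1357  0.0339 -2.8814] F [-3.9  0.3 15.6] M [ 0.24  1.07 -0.06] w 0.357
point [0.55   0.0119 0.022 ] shift [0.0007 0.0003 0.002 ] yaw 0.01
11.275 [0.55166481 0.01271922 0.04562638] [ 3.1357438   0.03391651 -2.88144966] [-3.9  0.3 15.6] 0.3568166522346611
```

View pics/w10.png

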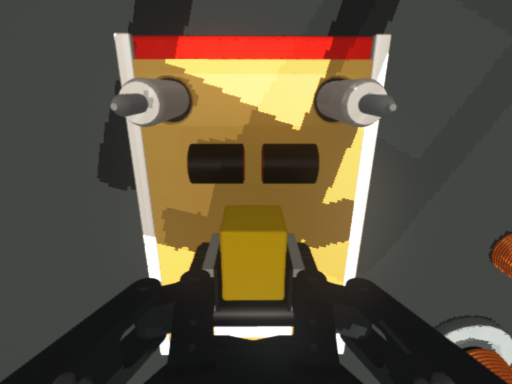

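```bash
python3 -m jog '[{"dx":0,"dy":0,"dz":0,"yaw":0,"hand":0.04},{"dx":0,"dy":0,"dz":0,"yaw":0,"hand":0.055},{"dx":0,"dy":0,"dz":0,"yaw":0,"hand":0.065}]'; python3 s.py
```

```text
time: 11.7
tcp_pos: [0.5531, 0.0125, 0.0468]
tcp_rot: [3.137, 0.037, -2.881]
contact_force: [0.8, 0.8, 0.4]
gripper_width: 0.764
11.85 [0.5529 0.0125 0.0467] [ 3.1371  0.0368 -2.8814] [-0.2 -0.3  0.1] 0.761
```

```bash
python3 -m jog '[{"dx":0,"dy":0,"dz":-0.03,"yaw":0,"hand":0.07},{"dx":0,"dy":0,"dz":-0.05,"yaw":0,"hand":0.07},{"dx":0,"dy":0,"dz":-0.05,"yaw":0,"hand":0.07},{"dx":0.012,"dy":-0.04,"dz":-0.02,"yaw":5,"hand":0.07},{"dx":0.012,"dy":-0.05,"dz":-0.02,"yaw":5,"hand":0.07},{"dx":0.012,"dy":-0.05,"dz":-0.01,"yaw":5,"hand":0.07},{"dx":0.012,"dy":-0.05,"dz":0,"yaw":4,"hand":0.07},{"dx":0.012,"dy":-0.05,"dz":0,"yaw":1,"hand":0.07},{"dx":0.012,"dy":-0.04,"dz":0,"yaw":0,"hand":0.07},{"dx":0.01,"dy":-0.02,"dz":0,"yaw":0,"hand":0.07}]'; python3 s.py; python3 m2.py w11; python3 m1.py
```

```text
time: 13.1
tcp_pos: [0.4766, -0.2981, 0.2241]
tcp_rot: [3.126, 0.031, 3.046]
contact_force: [0.2, -0.1, -0.4]
gripper_width: 0.819
13.25 [ 0.477  -0.2967  0.2241] [3.1249 0.0309 3.0454] [ 0.3 -0.1  0.1] 0.819
13.25 [ 0.477025   -0.29670574  0.22407376] [3.12491625 0.03088077 3.04537055] [ 0.3 -0.1  0.1] 0.8186484765823475
((423.57598876953125, -336.1729736328125), (120.97368621826172, 194.3067169189453), 81.70561218261719)
[244.1 179.4] [ 0.5027 -0.3059] 23.5
[178.6 177.2] [ 0.4914 -0.3889] 28.5
[226.4 173.1] [ 0.492  -0.3275] 31.0
[195.2 172.3] [ 0.4871 -0.3667] 55.5
[202.7 168.7] [ 0.4834 -0.3565] 79.5
[201.9 142.3] [ 0.4501 -0.3524] 17.0
[226.8 142.2] [ 0.453  -0.3221] 29.5
[208.2 120.3] [ 0.4248 -0.3409] 1330.0
[216.5  82. ] [ 0.3834 -0.3251] 28.0
[207.8  82. ] [ 0.3824 -0.3349] 697.0
[210.9  62.4] [ 0.3624 -0.3285] 536.5
[240.6  51.8] [ 0.3549 -0.2942] 41.5
[249.   49.5] [ 0.3534 -0.2847] 54.0
[258.5  53.7] [ 0.3587 -0.2746] 138.5
[173.1  45.6] [ 0.3418 -0.3673] 56.5
```

View pics/w11.png

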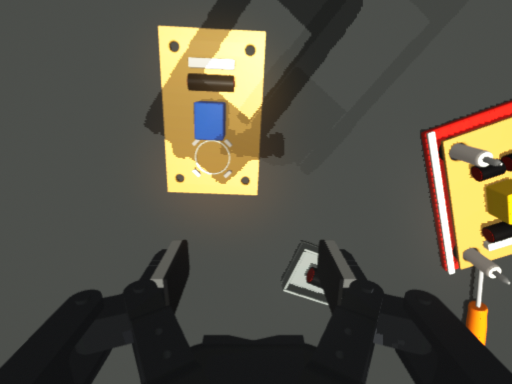

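```bash
python3 - <<'E'
from h import *
print(fit([[.5027,-.3059],[.4914,-.3889],[.3534,-.2847],[.3418,-.3673]],[[.076,.042],[.076,-.042],[-.076,.042],[-.076,-.042]]))
E
python3 go.py .4223 -.3367 172.5 0 0 0 .10 1
```

```text
(np.float64(-8.084301602243368), array([ 0.422325, -0.3367  ]), array([[-7.76187965e-04, -9.47356670e-05],
       [-2.63270373e-04,  7.04913090e-05],
       [ 4.13270373e-04, -2.70491309e-04],
       [ 6.26187965e-04,  2.94735667e-04]]))
t 13.4 tcp [ 0.478  -0.2949  0.2244] rot [3.125  0.0314 3.0486] F [0.5 0.8 0.6] M [-0.05 -0.01 -0.01] w 0.818
point [ 0.478  -0.2949  0.2244] shift [ 0.0555 -0.0488  0.122 ] yaw 2.17
```

```bash
python3 -m jog '[{"dx":0.028,"dy":-0.024,"dz":0.04,"yaw":1.4,"hand":0.07}]'; python3 s.py;  python3 -m jog '[{"dx":0.026,"dy":-0.024,"dz":0.04,"yaw":1.4,"hand":0.07}]'; python3 s.py; python3 go.py .4223 -.3367 171.9 0 0 0 .06 1
```

```text
time: 13.52
tcp_pos: [0.4527, -0.3158, 0.1859]
tcp_rot: [3.129, 0.038, 3.028]
contact_force: [0.1, -0.1, 0.1]
gripper_width: 0.821
13.675 [ 0.4481 -0.314   0.1813] [3.1209 0.0274 3.024 ] [ 0.4 -0.1  1.3] 0.818
time: 13.8
tcp_pos: [0.4246, -0.3352, 0.1435]
tcp_rot: [3.126, 0.035, 3.003]
contact_force: [0.1, -1.9, -0.4]
gripper_width: 0.82
13.95 [ 0.4203 -0.333   0.1393] [3.1178 0.0249 2.9991] [-0.1 -0.3  0.5] 0.821
t 14.0 tcp [ 0.4215 -0.3336  0.1406] rot [3.1197 0.0274 2.9997] F [ 0.6 -0.3 -0.2] M [-0.05  0.03 -0.02] w 0.82
point [ 0.4215 -0.3336  0.1406] shift [ 0.001  -0.0047  0.0805] yaw -0.03
```

```bash
python3 -m jog '[{"dx":0.001,"dy":-0.004,"dz":0.04,"yaw":0,"hand":0.07}]'; python3 s.py;  python3 -m jog '[{"dx":0,"dy":-0.001,"dz":0.04,"yaw":0,"hand":0.07}]'; python3 s.py; python3 m2.py w12; python3 m1.py; python3 go.py .4223 -.3367 171.9 0 0 0 .024 1
```

```text
time: 14.12
tcp_pos: [0.4251, -0.3392, 0.1048]
tcp_rot: [3.127, 0.036, 3.001]
contact_force: [0.2, -0.8, 0.4]
gripper_width: 0.822
14.275 [ 0.4219 -0.3358  0.1008] [3.1185 0.0266 3.0009] [0.4 0.1 0.4] 0.822
time: 14.4
tcp_pos: [0.4265, -0.3388, 0.0651]
tcp_rot: [3.125, 0.034, 3.002]
contact_force: [0.4, 0.3, 0.3]
gripper_width: 0.824
14.55 [ 0.4232 -0.3352  0.0613] [3.1171 0.0256 3.0018] [-0.3  0.4  0.3] 0.82
14.55 [ 0.42324956 -0.33515382  0.06127598] [3.11709106 0.02558708 3.00177684] [-0.3  0.4  0.3] 0.8202079379904621
((422.5876159667969, -336.51641845703125), (118.09650421142578, 191.71661376953125), 81.7599868774414)
[197.9 296.2] [ 0.4895 -0.3886] 72.0
[274.8 291.6] [ 0.4948 -0.327 ] 94.5
[225.  291.8] [ 0.4887 -0.3664] 110.5
[250.  237.3] [ 0.4431 -0.3397] 5594.5
[249.8 159.5] [ 0.3848 -0.3314] 2376.5
[250.2 127.3] [ 0.3638 -0.3281] 1409.0
[315.8 100.3] [ 0.3531 -0.2849] 214.5
[182.7  99.7] [ 0.3411 -0.3673] 245.0
t 14.7 tcp [ 0.424  -0.3369  0.0629] rot [3.1205 0.029  3.0014] F [-0.3  0.2 -0.6] M [-0.03  0.02 -0.02] w 0.816
point [ 0.424  -0.3369  0.0629] shift [ 0.0029 -0.0009  0.0388] yaw 0.07
```

View pics/w12.png

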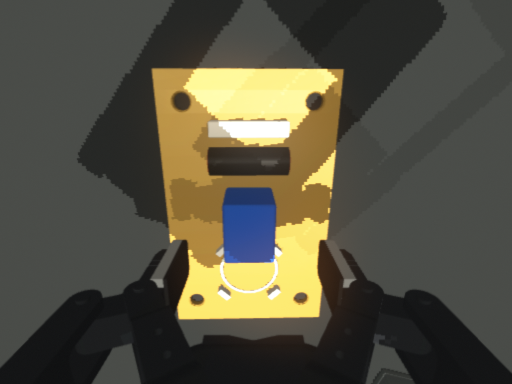

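```bash
python3 -m jog '[{"dx":0.002,"dy":-0.001,"dz":0.036,"yaw":0,"hand":0.07}]'; python3 s.py; python3 go.py .4223 -.3367 171.8 0 0 0 .025 1
```

```text
time: 14.82
tcp_pos: [0.4258, -0.3401, 0.0308]
tcp_rot: [3.127, 0.036, 3.002]
contact_force: [0.1, 0.1, 0.2]
gripper_width: 0.817
14.975 [ 0.4228 -0.3366  0.0272] [3.1195 0.0279 3.0013] [-0.5  0.3  0.3] 0.819
t 15.03 tcp [ 0.4233 -0.3372  0.0279] rot [3.1207 0.0293 3.0013] F [0.1 0.2 0.5] M [-0.08 -0.01  0.01] w 0.817
point [ 0.4233 -0.3372  0.0279] shift [0.0012 0.0003 0.0029] yaw 0.16
```

```bash
python3 -m jog '[{"dx":0.001,"dy":0,"dz":0.003,"yaw":0,"hand":0.045}]'; python3 s.py; python3 -m jog '[{"dx":0,"dy":0,"dz":0,"yaw":0,"hand":0.02}]' 60; for i in 1 2; do python3 s.py; done
```

```text
time: 15.15
tcp_pos: [0.4233, -0.338, 0.0265]
tcp_rot: [3.123, 0.031, 3.001]
contact_force: [0.7, 0.3, 0.8]
gripper_width: 0.626
15.3 [ 0.4227 -0.3374  0.0257] [3.1217 0.0303 3.0013] [-0.3 -0.3  0.2] 0.529
time: 15.42
tcp_pos: [0.4229, -0.3375, 0.0265]
tcp_rot: [3.122, 0.031, 3.001]
contact_force: [-1.2, 0.8, 0.9]
gripper_width: 0.36
15.575 [ 0.4229 -0.3376  0.0264] [3.1222 0.0309 3.0014] [-0.7  2.7  5.9] 0.366
15.725 [ 0.4229 -0.3376  0.0264] [3.1222 0.0308 3.0015] [-1.1  2.   6.7] 0.365
```

```bash
python3 -m jog '[{"dx":0,"dy":0,"dz":-0.03,"yaw":0,"hand":0.02},{"dx":0,"dy":0,"dz":-0.05,"yaw":0,"hand":0.02},{"dx":0,"dy":0,"dz":-0.05,"yaw":0,"hand":0.02},{"dx":-0.02,"dy":0.04,"dz":-0.04,"yaw":-5,"hand":0.02},{"dx":-0.02,"dy":0.05,"dz":-0.02,"yaw":-5,"hand":0.02},{"dx":-0.02,"dy":0.05,"dz":0,"yaw":-5,"hand":0.02},{"dx":-0.02,"dy":0.05,"dz":0,"yaw":-5,"hand":0.02},{"dx":-0.02,"dy":0.05,"dz":0,"yaw":-1,"hand":0.02},{"dx":-0.02,"dy":0.04,"dz":0,"yaw":0,"hand":0.02}]' 60; python3 s.py; python3 go.py .5493 .0120 194.9 .001 -.0005 .0235 .12 2; python3 m2.py w13
```

```text
time: 16.85
tcp_pos: [0.516, -0.0498, 0.2274]
tcp_rot: [3.13, 0.034, -2.911]
contact_force: [0.6, -0.8, -2.0]
gripper_width: 0.361
17.0 [ 0.5161 -0.0497  0.2274] [ 3.1295  0.034  -2.9077] [ 0.2  0.1 -2.2] 0.36
t 17.1 tcp [ 0.516  -0.0521  0.2274] rot [ 3.1304  0.0338 -2.911 ] F [ 0.2 -0.3 -2.1] M [-0.01  0.   -0.03] w 0.357
point [ 0.5159 -0.0524  0.2039] shift [-0.0444  0.0541  0.086 ] yaw -1.69
17.1 [ 0.51604179 -0.05212031  0.22738769] [ 3.130364    0.03379512 -2.91099216] [ 0.2 -0.3 -2.1] 0.3568123712109977
```

View pics/w13.png

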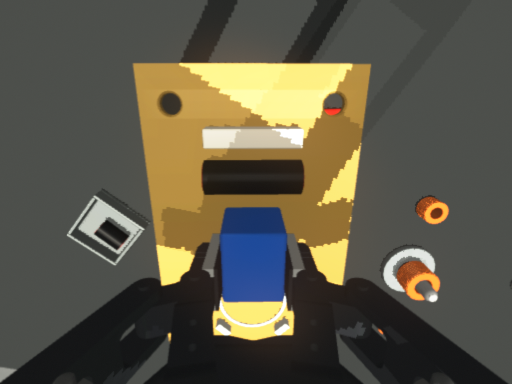

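```bash
python3 -m jog '[{"dx":-0.022,"dy":0.027,"dz":0.035,"yaw":-0.9,"hand":0.02}]'; python3 s.py;python3 -m jog '[{"dx":-0.022,"dy":0.027,"dz":0.035,"yaw":-0.8,"hand":0.02}]'; python3 s.py; python3 go.py .5493 .0120 194.9 .001 -.0005 .0235 .11 1; python3 m2.py w14; sed -i 's/150<a<3000/80<a<3000/' held.py; python3 held.py;python3 - <<'E'
import cv2; a=cv2.imread('pics/w14.png')[50:130,130:380]; cv2.imwrite('pics/w14z.png',cv2.resize(a,None,fx=3.2,fy=3.2,interpolation=cv2.INTER_CUBIC))
E
```

```text
time: 17.27
tcp_pos: [0.5344, -0.024, 0.1956]
tcp_rot: [3.135, 0.039, -2.901]
contact_force: [0.7, -0.2, -2.2]
gripper_width: 0.359
17.425 [ 0.5313 -0.0209  0.1914] [ 3.1288  0.0301 -2.897 ] [ 0.1 -0.1 -1.9] 0.365
time: 17.55
tcp_pos: [0.5495, 0.008, 0.1601]
tcp_rot: [3.134, 0.036, -2.887]
contact_force: [1.3, -0.2, -3.0]
gripper_width: 0.363
17.7 [0.5462 0.0109 0.1561] [ 3.1281  0.0272 -2.8831] [-0.7  0.6 -1.7] 0.36
t 17.75 tcp [0.5469 0.0102 0.1573] rot [ 3.1294  0.0292 -2.8835] F [-0.3 -0.3 -2.2] M [ 0.02 -0.02 -0.02] w 0.362
point [0.5466 0.0099 0.1338] shift [-0.0024  0.0011  0.0239] yaw -0.11
17.75 [0.54687636 0.010183   0.1573059 ] [ 3.12944928  0.02919248 -2.88349373] [-0.3 -0.3 -2.2] 0.36246167048425354
hole tool [434.3 207.1] [14.3 18.2] [0.0205 0.1041 0.0205] 200.0
hole tool [252.2 137.5] [ 23. 136.] [ 0.06   -0.0005  0.0205] 2104.5
hole tool [332.1 103.5] [19.3 22. ] [0.0773 0.0403 0.0205] 330.5
hole tool [171.4 103.4] [18.7 21. ] [ 0.0773 -0.0418  0.0205] 306.5
top edge row 52 [[ 0.10117536 -0.00012485  0.0205    ]]
pin 0.086 [[191.2 105.6]] [ 0.0752 -0.0418  0.0686]
pin 0.066 [[196.5 104.2]] [ 0.0757 -0.0421  0.0886]
pin 0.086 [[315.3 105.3]] [0.0753 0.0421 0.0697]
pin 0.066 [[309.4 103.9]] [0.0759 0.0419 0.0896]
```

View pics/w14z.png

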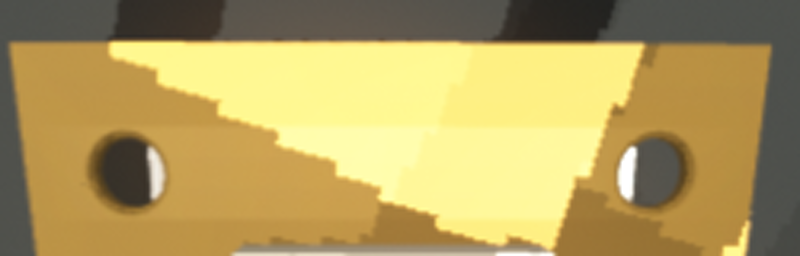

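```bash
python3 -m jog '[{"dx":-0.002,"dy":0.001,"dz":0.025,"yaw":0,"hand":0.02}]'; python3 s.py; python3 go.py .5493 .0120 194.9 .0012 -.0006 .0235 .096 1; python3 m2.py w15; python3 held.py;python3 - <<'E'
import cv2; a=cv2.imread('pics/w15.png')[50:130,130:380]; cv2.imwrite('pics/w15z.png',cv2.resize(a,None,fx=3.2,fy=3.2,interpolation=cv2.INTER_CUBIC))
E
```

```text
time: 17.92
tcp_pos: [0.5521, 0.0099, 0.1362]
tcp_rot: [3.134, 0.037, -2.885]
contact_force: [0.5, 0.1, -3.3]
gripper_width: 0.363
18.075 [0.5493 0.0107 0.1334] [ 3.1302  0.0299 -2.8853] [ 0.8 -0.5 -2.7] 0.362
t 18.12 tcp [0.5499 0.0108 0.1341] rot [ 3.1308  0.0313 -2.8851] F [-0.2  1.5 -1.8] M [ 0.09  0.   -0.  ] w 0.362
point [0.5495 0.0103 0.1106] shift [0.0002 0.0015 0.0146] yaw -0.2
18.125 [0.54986538 0.0107837  0.13412782] [ 3.13078268  0.03127475 -2.88507378] [-0.2  1.5 -1.8] 0.3624153422806164
hole tool [450.6 213.4] [15.5 19.8] [0.0166 0.1144 0.0205] 238.5
hole tool [252.3 137.5] [ 23.  136.3] [ 0.06   -0.0005  0.0205] 2107.5
hole tool [332.5 103.5] [18.4 23.5] [0.0773 0.0405 0.0205] 336.0
hole tool [171.3 103.2] [18.5 22.2] [ 0.0774 -0.0419  0.0205] 320.0
top edge row 62 [[ 0.09672356 -0.00012458  0.0205    ]]
pin 0.086 [[183.5 102.4]] [ 0.0776 -0.0414  0.0453]
pin 0.066 [[190.2 101. ]] [ 0.0782 -0.0417  0.0653]
pin 0.086 [[324.5 101.8]] [0.0779 0.0426 0.0462]
pin 0.066 [[317.  100.5]] [0.0785 0.0423 0.0662]
```

View pics/w15z.png

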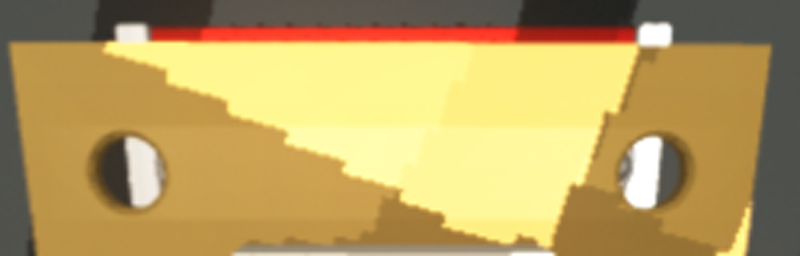

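```bash
python3 -m jog '[{"dx":0,"dy":0.0015,"dz":0.013,"yaw":-0.2,"hand":0.02}]'; python3 s.py; python3 go.py .5493 .0120 194.9 .0012 -.0006 .0235 .086 1; python3 m2.py w16; python3 held.py;python3 - <<'E'
import cv2; a=cv2.imread('pics/w16.png')[50:130,130:380]; cv2.imwrite('pics/w16z.png',cv2.resize(a,None,fx=3.2,fy=3.2,interpolation=cv2.INTER_CUBIC))
E
```

```text
time: 18.3
tcp_pos: [0.5518, 0.0119, 0.1232]
tcp_rot: [3.133, 0.036, -2.882]
contact_force: [0.3, -0.1, -2.7]
gripper_width: 0.363
18.45 [0.5497 0.0127 0.121 ] [ 3.1307  0.0311 -2.8813] [-0.4  0.3 -2.9] 0.362
t 18.5 tcp [0.55   0.0127 0.1213] rot [ 3.131   0.0317 -2.8813] F [-1.   0.2 -1.7] M [0.03 0.03 0.01] w 0.362
point [0.5496 0.0122 0.0978] shift [ 0.0007 -0.0002  0.0118] yaw 0.02
18.5 [0.54997304 0.01266001 0.12130501] [ 3.13102323  0.03165192 -2.88125052] [-1.   0.2 -1.7] 0.3619187133648925
hole tool [457.7 219.3] [15.7 20.5] [0.0128 0.1194 0.0205] 250.5
hole tool [252.3 137.5] [ 23.  136.2] [ 0.06   -0.0005  0.0205] 2103.5
hole tool [332.8 103.6] [18.1 23.8] [0.0772 0.0407 0.0205] 335.0
hole tool [170.7 103. ] [18.4 22.2] [ 0.0776 -0.0422  0.0205] 319.0
top edge row 62 [[ 0.09672413 -0.00012616  0.0205    ]]
pin 0.086 [[175.6 102. ]] [ 0.0779 -0.0428  0.0324]
pin 0.066 [[183.6 100.6]] [ 0.0785 -0.043   0.0524]
pin 0.086 [[327.7 102. ]] [0.0779 0.0412 0.0333]
pin 0.066 [[319.3 100.5]] [0.0785 0.041  0.0533]
```

View pics/w16z.png

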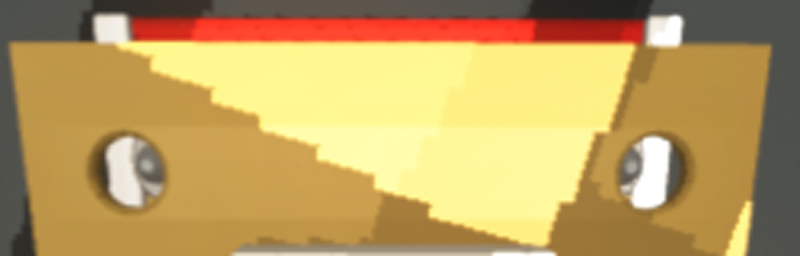

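```bash
python3 -m jog '[{"dx":0.0005,"dy":0,"dz":0.009,"yaw":0,"hand":0.02}]'; python3 s.py; python3 go.py .5493 .0120 194.9 .0012 -.0006 .0235 .078 1; python3 m2.py w17; python3 held.py|grep -v 252;python3 - <<'E'
import cv2; a=cv2.imread('pics/w17.png')[50:130,130:380]; cv2.imwrite('pics/w17z.png',cv2.resize(a,None,fx=3.2,fy=3.2,interpolation=cv2.INTER_CUBIC))
E
```

```text
time: 18.68
tcp_pos: [0.5508, 0.0126, 0.113]
tcp_rot: [3.132, 0.034, -2.881]
contact_force: [-0.6, 0.4, -2.9]
gripper_width: 0.358
18.825 [0.5493 0.0129 0.1117] [ 3.1305  0.0306 -2.8812] [ 0.2 -0.7 -2.6] 0.359
t 18.88 tcp [0.5496 0.0128 0.1121] rot [ 3.1308  0.0312 -2.8812] F [-0.6 -0.2 -2. ] M [ 0.01 -0.02  0.02] w 0.363
point [0.5493 0.0123 0.0885] shift [ 0.0004 -0.0004  0.0105] yaw 0.02
18.875 [0.54963921 0.01277997 0.11207683] [ 3.13081394  0.03122662 -2.88115599] [-0.6 -0.2 -2. ] 0.36335329011316264
hole tool [333.3 103.5] [19.  23.5] [0.0773 0.0409 0.0205] 347.0
hole tool [170.5 103.1] [19.  22.4] [ 0.0775 -0.0423  0.0205] 333.0
top edge row 62 [[ 0.0967239  -0.00012628  0.0205    ]]
pin 0.086 [[170.9 103.4]] [ 0.0773 -0.0429  0.0232]
pin 0.066 [[179.8 101.7]] [ 0.0779 -0.0431  0.0432]
pin 0.086 [[331.8 103.4]] [0.0773 0.0411 0.0241]
pin 0.066 [[322.5 101.7]] [0.0779 0.0409 0.0441]
```

View pics/w17z.png

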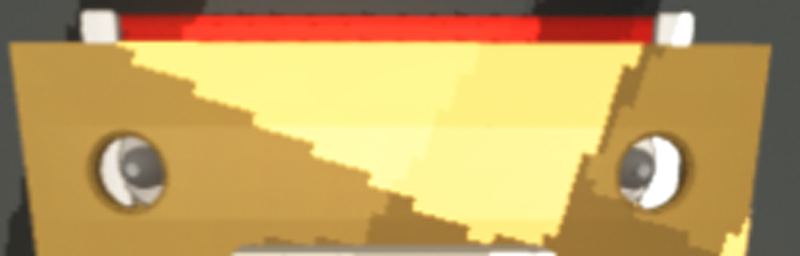

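```bash
python3 -m jog '[{"dx":0.0004,"dy":-0.0006,"dz":0.008,"yaw":0,"hand":0.02}]'; python3 s.py; python3 go.py .5493 .0120 194.9 .0012 -.0006 .0235 .070 1; python3 m2.py w18; python3 held.py|grep -v 252;python3 - <<'E'
import cv2; a=cv2.imread('pics/w18.png')[50:130,130:380]; cv2.imwrite('pics/w18z.png',cv2.resize(a,None,fx=3.2,fy=3.2,interpolation=cv2.INTER_CUBIC))
E
```

```text
time: 19.05
tcp_pos: [0.5506, 0.0121, 0.1047]
tcp_rot: [3.132, 0.033, -2.881]
contact_force: [-0.5, -0.1, -1.2]
gripper_width: 0.359
19.2 [0.5494 0.0123 0.1036] [ 3.1304  0.0305 -2.8812] [-1.3  0.2 -1.7] 0.36
t 19.25 tcp [0.5496 0.0122 0.1039] rot [ 3.1307  0.031  -2.8812] F [-1.2  0.  -1.6] M [-0.04 -0.02  0.02] w 0.362
point [0.5492 0.0118 0.0804] shift [0.0002 0.0001 0.0104] yaw 0.02
19.25 [0.54958901 0.01222958 0.10394534] [ 3.13068856  0.03100631 -2.88122971] [-1.2  0.  -1.6] 0.361614694809723
hole tool [333.4 103.5] [19.5 22.7] [0.0773 0.041  0.0205] 345.0
hole tool [170.6 103.2] [18.9 22.9] [ 0.0774 -0.0423  0.0205] 336.5
top edge row 62 [[ 0.09672371 -0.00012635  0.0205    ]]
pin 0.086 [[167.6 104.6]] [ 0.0769 -0.0423  0.0151]
pin 0.066 [[177.4 102.7]] [ 0.0775 -0.0425  0.0351]
pin 0.086 [[337.2 104.6]] [0.0768 0.0417 0.016 ]
pin 0.066 [[326.9 102.7]] [0.0775 0.0415 0.036 ]
```

View pics/w18z.png

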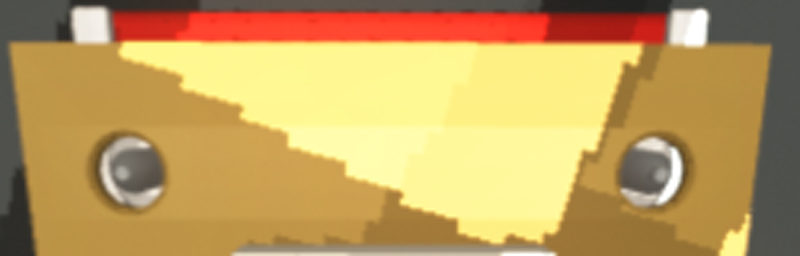

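```bash
python3 -m jog '[{"dx":0.0002,"dy":0,"dz":0.007,"yaw":0,"hand":0.02}]'; python3 s.py; python3 go.py .5493 .0120 194.9 .0012 -.0006 .0235 .068 1; python3 m2.py w19; python3 held.py|grep pin
```

```text
time: 19.42
tcp_pos: [0.5505, 0.0122, 0.0976]
tcp_rot: [3.132, 0.033, -2.881]
contact_force: [-0.1, -0.3, -3.0]
gripper_width: 0.366
19.575 [0.5494 0.0124 0.0966] [ 3.1304  0.0304 -2.8813] [ 0.   0.  -2.6] 0.361
t 19.62 tcp [0.5496 0.0123 0.0969] rot [ 3.1306  0.0309 -2.8812] F [ 0.6  0.3 -2.7] M [-0.01 -0.03  0.03] w 0.366
point [0.5492 0.0119 0.0734] shift [0.0001 0.0001 0.0054] yaw 0.02
19.625 [0.54959536 0.01231887 0.09688649] [ 3.13062759  0.03092452 -2.88121377] [ 0.6  0.3 -2.7] 0.365689425358
pin 0.086 [[163.4 105.3]] [ 0.0767 -0.0423  0.0081]
pin 0.066 [[174.  103.3]] [ 0.0773 -0.0425  0.028 ]
pin 0.086 [[341.4 105.3]] [0.0767 0.0417 0.009 ]
pin 0.066 [[330.1 103.3]] [0.0773 0.0415 0.029 ]
```

View pics/w19.png

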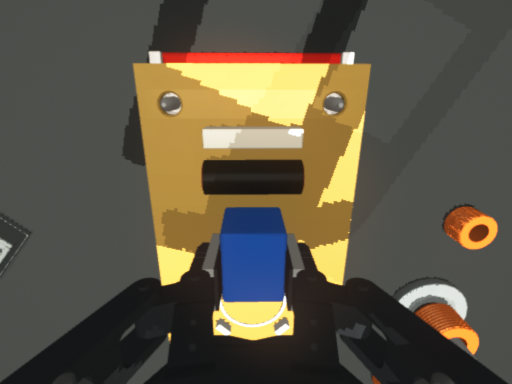

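```bash
python3 -m jog '[{"dx":0,"dy":0,"dz":0.004,"yaw":0,"hand":0.02}]'; python3 s.py; python3 -m jog '[{"dx":0,"dy":0,"dz":0.003,"yaw":0,"hand":0.02}]'; python3 go.py .5493 .0120 194.9 .0012 -.0006 .0235 .066 3
```

```text
time: 19.8
tcp_pos: [0.5503, 0.0123, 0.0933]
tcp_rot: [3.131, 0.032, -2.881]
contact_force: [-1.1, -0.9, -2.5]
gripper_width: 0.359
19.95 [0.5497 0.0124 0.0928] [ 3.1306  0.0309 -2.8812] [ 0.5 -0.8 -2.5] 0.361
time: 20.08
tcp_pos: [0.55, 0.0123, 0.0922]
tcp_rot: [3.131, 0.032, -2.881]
contact_force: [-13.1, -0.8, 36.7]
gripper_width: 0.36
t 20.23 tcp [0.5499 0.0123 0.0923] rot [ 3.1312  0.032  -2.8812] F [-7.2 -0.9 16.4] M [ 0.51  1.26 -0.03] w 0.361
point [0.5496 0.0119 0.0687] shift [0.0003 0.0002 0.0027] yaw 0.02
```

```bash
python3 -m jog '[{"dx":0,"dy":0,"dz":0.002,"yaw":0,"hand":0.02}]' 20; python3 go.py .5493 .0120 194.9 .0012 -.0006 .0235 .066 3; python3 m2.py w20; python3 held.py | grep hole
```

```text
time: 20.35
tcp_pos: [0.55, 0.0123, 0.0923]
tcp_rot: [3.132, 0.033, -2.881]
contact_force: [-5.0, -0.2, 11.6]
gripper_width: 0.362
t 20.5 tcp [0.55   0.0123 0.0923] rot [ 3.1315  0.0328 -2.8813] F [-6.2 -0.2 14. ] M [ 0.55  1.15 -0.01] w 0.36
point [0.5497 0.0118 0.0688] shift [0.0004 0.0002 0.0028] yaw 0.01
20.5 [0.54999126 0.01230787 0.09229234] [ 3.13152921  0.03279716 -2.88127917] [-6.2 -0.2 14. ] 0.35966849608592416
hole tool [252.3 137.5] [ 23.  136.9] [ 0.06   -0.0005  0.0205] 2104.0
hole tool [334.5 103.3] [21.2 24.3] [0.0774 0.0416 0.0205] 393.5
hole tool [169.6 103.2] [21.1 24.3] [ 0.0775 -0.0428  0.0205] 394.5
```

View pics/w20.png

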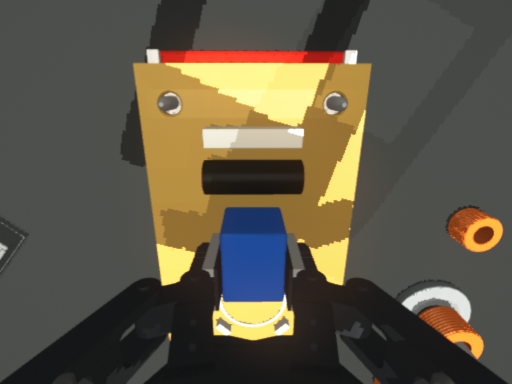

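```bash
python3 -m jog '[{"dx":0,"dy":0,"dz":0.006,"yaw":0,"hand":0.02}]' 20; python3 go.py .5493 .0120 194.9 .0012 -.0006 .0235 .066 2
```

```text
time: 20.68
tcp_pos: [0.5502, 0.0122, 0.0919]
tcp_rot: [3.133, 0.034, -2.881]
contact_force: [-26.1, 1.0, 68.3]
gripper_width: 0.356
t 20.77 tcp [0.5502 0.0123 0.092 ] rot [ 3.1332  0.0349 -2.881 ] F [-17.2   0.   42.5] M [ 0.11  2.79 -0.3 ] w 0.362
point [0.5499 0.0118 0.0685] shift [0.0006 0.0004 0.0025] yaw 0.03
```

```bash
python3 -m jog '[{"dx":0,"dy":0,"dz":-0.0005,"yaw":0,"hand":0.04},{"dx":0,"dy":0,"dz":0,"yaw":0,"hand":0.055},{"dx":0,"dy":0,"dz":0,"yaw":0,"hand":0.065}]'; python3 s.py; python3 -m jog '[{"dx":0,"dy":0,"dz":-0.03,"yaw":0,"hand":0.07},{"dx":0,"dy":0,"dz":-0.05,"yaw":0,"hand":0.07},{"dx":-0.02,"dy":0,"dz":-0.05,"yaw":0,"hand":0.07},{"dx":-0.04,"dy":0.02,"dz":-0.02,"yaw":0,"hand":0.07},{"dx":-0.03,"dy":0.03,"dz":0,"yaw":0,"hand":0.07}]'; python3 s.py; python3 m2.py w21; python3 m1.py
```

```text
time: 21.15
tcp_pos: [0.5516, 0.012, 0.0952]
tcp_rot: [3.136, 0.04, -2.881]
contact_force: [-0.6, 0.4, 1.0]
gripper_width: 0.755
21.3 [0.5514 0.012  0.0949] [ 3.1352  0.0389 -2.8809] [-0.4 -0.8  0.1] 0.767
time: 21.92
tcp_pos: [0.6204, 0.08, 0.2498]
tcp_rot: [3.132, 0.033, -2.886]
contact_force: [0.7, -1.0, -0.9]
gripper_width: 0.822
22.075 [0.6186 0.0816 0.247 ] [ 3.1306  0.0284 -2.8818] [-0.1  0.5 -0.6] 0.817
22.075 [0.61857691 0.0816167  0.2469863 ] [ 3.13055653  0.02835806 -2.88181114] [-0.1  0.5 -0.6] 0.8170424578417745
((563.2252807617188, 4.6343841552734375), (212.44015502929688, 143.90455627441406), 14.886576652526855)
[169.2 163.7] [ 0.6553 -0.0231] 78.0
[245.1 162.6] [0.6282 0.075 ] 72.0
[206. 156.] [0.6326 0.0225] 18.0
[224.1 155.1] [0.6253 0.0455] 36.5
[187.8 155.2] [ 0.6377 -0.0011] 46.5
[194.5 119.3] [ 0.5897 -0.0012] 28.5
[208.3 116.9] [0.5823 0.0151] 33.0
[222.6 118.1] [0.5792 0.033 ] 50.0
[198.3  89.7] [ 0.5536 -0.0035] 1926.0
[198.   44.6] [ 0.5047 -0.0135] 1178.5
[198.3  20.6] [ 0.4803 -0.018 ] 787.5
```

View pics/w21.png

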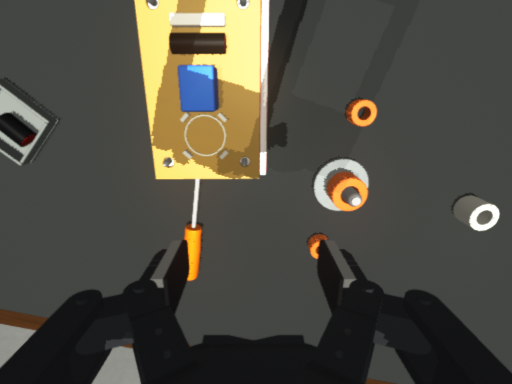

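Run:
```python
from h import *
d=np.load('last.npz'); st={'tcp_pos':d['p'],'tcp_rot':d['r']}; mv=view('wrist',st); im=d['im']
save(im,'w21a',(300,140,400,220),7); save(im,'w21b',(140,95,280,190),5)
b,o=board(im,'wrist',mv,.071); print(b)
for n in ['upper_seat','coil_center','stand']:
    for r in manip.tip_of('wrist',n): print(n,r['conf'],r['uv'])
J=np.array([.5493,.0120]);th=np.radians(14.9);Rj=np.array([[np.cos(th),-np.sin(th)],[np.sin(th),np.cos(th)]])
print('seat pred',J+Rj@[.047,0],proj('wrist',[*(J+Rj@[.047,0]),.071],mv))
```

```text
((558.92724609375, 14.174354553222656), (172.7698974609375, 118.1519546508789), 14.851907730102539)
upper_seat 0.94 [207.4, 137.3]
coil_center 0.86 [346.9, 191.2]
coil_center 0.86 [361.8, 112.8]
coil_center 0.73 [322.9, 247.4]
stand 0.67 [339.5, 186.9]
seat pred [0.59471968 0.02408524] [[204.91442765 134.97953208]]
```

View pics/w21a.png

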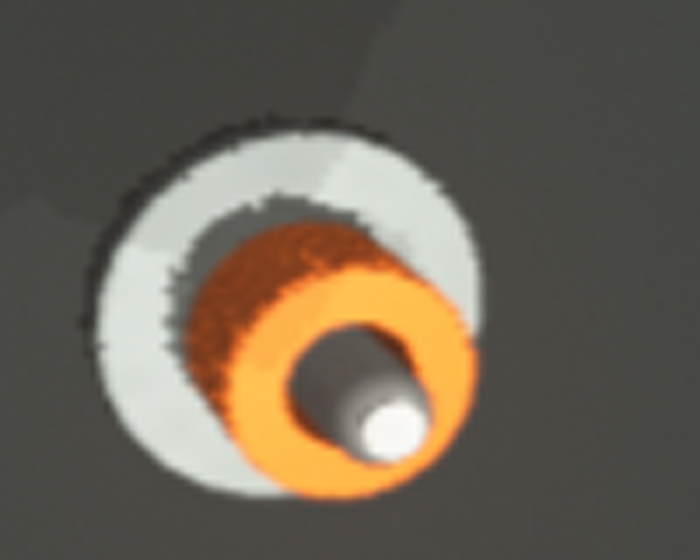

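View pics/w21b.png

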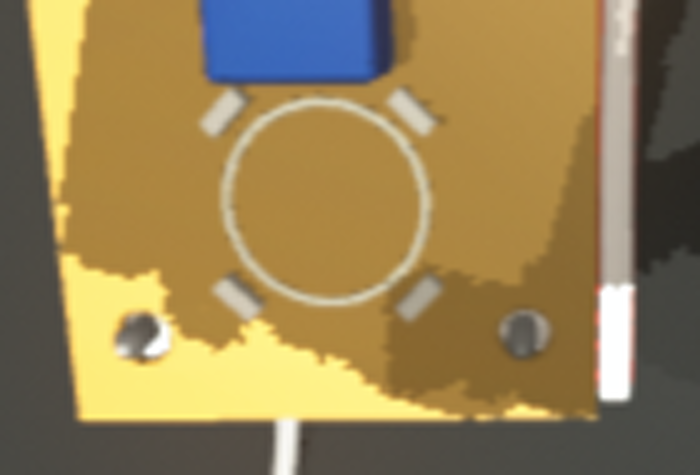

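```bash
python3 - <<'E'
from h import *
d=np.load('last.npz'); st={'tcp_pos':d['p'],'tcp_rot':d['r']}; mv=view('wrist',st)
for uv,z in (((350.4,194.6),.046),((356,201.7),.068),((341.4,184.6),.010)): print(at_z('wrist',uv,z,mv))
print(at_z('wrist',(205.2,135.4),.071,mv))
E
python3 go.py .618 .21 194.9 0 0 0 .2 1
```

```text
[[0.62543281 0.2114338  0.046     ]]
[[0.62629873 0.21095095 0.068     ]]
[[0.62440173 0.21074712 0.01      ]]
[[0.59507796 0.0244699  0.071     ]]
t 22.38 tcp [0.6176 0.0792 0.2474] rot [ 3.1308  0.028  -2.8856] F [ 0.1  0.2 -0.5] M [-0.02  0.02  0.04] w 0.82
point [0.6176 0.0792 0.2474] shift [-0.0322  0.1259  0.0497] yaw -0.23
```

```bash
python3 -m jog '[{"dx":-0.013,"dy":0.04,"dz":0.01,"yaw":0,"hand":0.075},{"dx":-0.013,"dy":0.04,"dz":0.02,"yaw":0,"hand":0.075},{"dx":-0.01,"dy":0.03,"dz":0.02,"yaw":0,"hand":0.075}]'; python3 s.py; python3 go.py .6253 .2110 194.9 0 0 -.008 .11 1
```

```text
time: 22.75
tcp_pos: [0.6277, 0.1929, 0.2009]
tcp_rot: [3.133, 0.033, -2.894]
contact_force: [0.2, -0.8, 0.5]
gripper_width: 0.881
22.9 [0.6266 0.193  0.1997] [ 3.1325  0.029  -2.8916] [ 0.3 -0.5  0.3] 0.879
t 22.95 tcp [0.6273 0.192  0.2007] rot [ 3.1332  0.0307 -2.8926] F [-0.3  0.  -0.4] M [-0.02  0.02 -0.02] w 0.877
point [0.6271 0.1918 0.2087] shift [0.     0.0182 0.0989] yaw -0.63
```

```bash
python3 -m jog '[{"dx":0,"dy":0.018,"dz":0.04,"yaw":-0.6,"hand":0.075}]'; python3 s.py;  python3 -m jog '[{"dx":0,"dy":0,"dz":0.03,"yaw":0,"hand":0.075}]'; python3 s.py; python3 go.py .6253 .2110 194.9 0 0 -.008 .07 2; python3 m2.py w22
```

```text
time: 23.08
tcp_pos: [0.6277, 0.2082, 0.1653]
tcp_rot: [3.136, 0.041, -2.885]
contact_force: [0.4, 0.2, 0.1]
gripper_width: 0.882
23.225 [0.6227 0.2088 0.1598] [ 3.1336  0.0267 -2.8826] [ 0.9 -0.2 -0.6] 0.881
time: 23.35
tcp_pos: [0.6268, 0.2082, 0.1343]
tcp_rot: [3.135, 0.035, -2.884]
contact_force: [0.8, -0.2, 0.0]
gripper_width: 0.879
23.5 [0.6234 0.2078 0.1303] [ 3.1338  0.0255 -2.884 ] [0.3 0.3 0.8] 0.877
t 23.6 tcp [0.6246 0.2085 0.1319] rot [ 3.134   0.0292 -2.8836] F [0.1 0.  0.8] M [ 0.   -0.01 -0.02] w 0.881
point [0.6244 0.2084 0.1399] shift [0.0005 0.0018 0.0699] yaw -0.12
23.6 [0.62464841 0.20847034 0.13187655] [ 3.13399022  0.02923608 -2.88362626] [0.1 0.  0.8] 0.8809187358192385
```

View pics/w22.png

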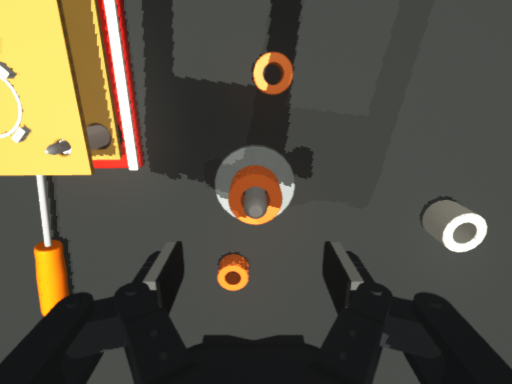

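```bash
python3 -m jog '[{"dx":0.0005,"dy":0.002,"dz":0.035,"yaw":0,"hand":0.075}]'; python3 s.py;  python3 -m jog '[{"dx":0,"dy":0,"dz":0.03,"yaw":0,"hand":0.075}]'; python3 s.py; python3 go.py .6253 .2110 194.9 0 0 -.008 .039 2; python3 m2.py w23
```

```text
time: 23.78
tcp_pos: [0.6284, 0.2112, 0.1019]
tcp_rot: [3.135, 0.04, -2.884]
contact_force: [0.5, 0.2, -1.2]
gripper_width: 0.878
23.925 [0.624  0.2108 0.0968] [ 3.1339  0.0277 -2.8834] [ 0.  -0.4  0.4] 0.876
time: 24.05
tcp_pos: [0.628, 0.2117, 0.0712]
tcp_rot: [3.135, 0.036, -2.883]
contact_force: [-0.2, 0.2, 0.3]
gripper_width: 0.875
24.2 [0.6243 0.2111 0.0671] [ 3.1337  0.0261 -2.8833] [0.5 0.2 0.3] 0.879
t 24.3 tcp [0.6257 0.2114 0.0687] rot [ 3.1341  0.0298 -2.8833] F [-1.  -0.8  1.2] M [ 0.01 -0.01 -0.  ] w 0.878
point [0.6255 0.2112 0.0767] shift [ 0.0014 -0.0005  0.0377] yaw -0.1
24.3 [0.62569047 0.21136614 0.06869834] [ 3.13412179  0.02975916 -2.88331134] [-1.  -0.8  1.2] 0.8780999853390783
```

View pics/w23.png

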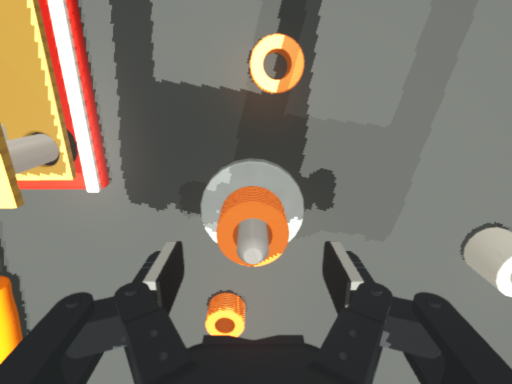

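```bash
python3 -m jog '[{"dx":0.001,"dy":-0.0005,"dz":0.02,"yaw":0,"hand":0.075}]'; python3 s.py;  python3 -m jog '[{"dx":0,"dy":0,"dz":0.015,"yaw":0,"hand":0.075}]'; python3 s.py; python3 go.py .6253 .2110 194.9 0 0 -.008 .039 2
```

```text
time: 24.48
tcp_pos: [0.6281, 0.2114, 0.0522]
tcp_rot: [3.135, 0.037, -2.883]
contact_force: [0.1, -0.8, -0.2]
gripper_width: 0.876
24.625 [0.6255 0.211  0.0493] [ 3.1341  0.0301 -2.8833] [-0.3 -0.3  0.2] 0.874
time: 24.75
tcp_pos: [0.6277, 0.2115, 0.0364]
tcp_rot: [3.135, 0.035, -2.883]
contact_force: [-0.6, -0.0, -0.2]
gripper_width: 0.882
24.9 [0.6253 0.2111 0.0336] [ 3.134   0.0284 -2.8833] [-0.3 -0.6  0.3] 0.878
t 25.0 tcp [0.6259 0.2112 0.0343] rot [ 3.1341  0.0299 -2.8833] F [-0.4 -0.5  0. ] M [ 0.02  0.02 -0.02] w 0.878
point [0.6257 0.2111 0.0423] shift [0.0005 0.     0.0033] yaw -0.1
```

```bash
python3 -m jog '[{"dx":0.0005,"dy":0,"dz":0.003,"yaw":0,"hand":0.06}]' 30; python3 s.py;  python3 -m jog '[{"dx":0,"dy":0,"dz":0,"yaw":0,"hand":0.03}]' 40; python3 s.py; python3 s.py; python3 m2.py w24
```

```text
time: 25.12
tcp_pos: [0.626, 0.2112, 0.0318]
tcp_rot: [3.134, 0.031, -2.883]
contact_force: [0.1, 0.5, -0.6]
gripper_width: 0.705
25.275 [0.6254 0.2111 0.0313] [ 3.1341  0.0297 -2.8833] [0.6 1.1 0.8] 0.707
time: 25.4
tcp_pos: [0.6255, 0.2111, 0.0314]
tcp_rot: [3.134, 0.03, -2.883]
contact_force: [-2.0, 1.5, 21.0]
gripper_width: 0.501
25.55 [0.6257 0.2112 0.0317] [ 3.1341  0.0305 -2.8832] [-0.7  0.   2.2] 0.5
25.7 [0.6257 0.2112 0.0317] [ 3.1342  0.0306 -2.8832] [-0.9  0.3  3.3] 0.497
25.7 [0.6257396  0.21119259 0.03170923] [ 3.1341685   0.0305645  -2.88323536] [-0.9  0.3  3.3] 0.49713153846683533
```

View pics/w24.png

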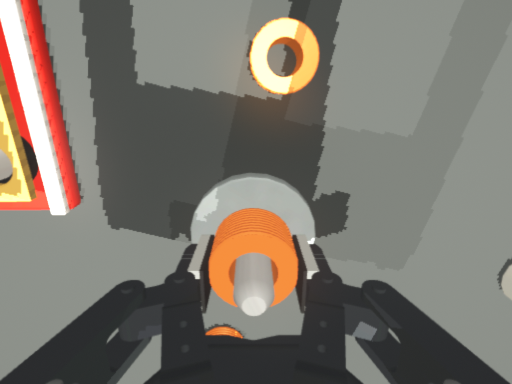

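```bash
python3 -m jog '[{"dx":-0.0005,"dy":0,"dz":-0.015,"yaw":0,"hand":0.03}]' 50; python3 s.py;  python3 -m jog '[{"dx":-0.0005,"dy":0,"dz":-0.018,"yaw":0,"hand":0.03}]'; python3 s.py;python3 -m jog '[{"dx":-0.0005,"dy":0,"dz":-0.018,"yaw":0,"hand":0.03}]'; python3 go.py .6257 .2112 194.9 0 0 0 .12 3
```

```text
time: 25.88
tcp_pos: [0.6244, 0.2108, 0.0456]
tcp_rot: [3.134, 0.027, -2.883]
contact_force: [0.3, 0.8, 0.0]
gripper_width: 0.495
26.025 [0.6266 0.2112 0.0479] [ 3.1344  0.0327 -2.8833] [ 0.1 -0.5 -1.2] 0.497
time: 26.15
tcp_pos: [0.625, 0.2107, 0.0647]
tcp_rot: [3.134, 0.028, -2.883]
contact_force: [-0.4, 0.3, -0.5]
gripper_width: 0.502
26.3 [0.6278 0.2112 0.0678] [ 3.1348  0.036  -2.8832] [-0.1  0.1 -1.6] 0.496
time: 26.42
tcp_pos: [0.6261, 0.2108, 0.0847]
tcp_rot: [3.134, 0.032, -2.883]
contact_force: [0.1, 0.5, -1.1]
gripper_width: 0.497
t 26.57 tcp [0.6289 0.2113 0.0877] rot [ 3.1351  0.0395 -2.8832] F [-0.3 -1.  -0.5] M [0.01 0.02 0.  ] w 0.496
point [0.6289 0.2113 0.0877] shift [ 0.0018  0.001  -0.0324] yaw -0.1
```

```bash
python3 -m jog '[{"dx":0,"dy":0,"dz":-0.04,"yaw":0,"hand":0.03},{"dx":0.005,"dy":-0.01,"dz":-0.04,"yaw":0,"hand":0.03},{"dx":0.02,"dy":-0.04,"dz":0,"yaw":0,"hand":0.03},{"dx":0.02,"dy":-0.04,"dz":0,"yaw":0,"hand":0.03},{"dx":0.02,"dy":-0.04,"dz":0,"yaw":0,"hand":0.03},{"dx":0.01,"dy":-0.02,"dz":0,"yaw":0,"hand":0.03}]'; python3 s.py; python3 go.py .5949 .0243 194.9 0.0003 0 0.0157 .12 2; python3 m2.py w25
```

```text
time: 27.32
tcp_pos: [0.5904, 0.0432, 0.165]
tcp_rot: [3.136, 0.039, -2.879]
contact_force: [-0.2, -0.2, -0.4]
gripper_width: 0.499
27.475 [0.5909 0.0443 0.1651] [ 3.1352  0.0389 -2.8795] [ 0.4  0.7 -1.6] 0.498
t 27.57 tcp [0.5912 0.0459 0.1651] rot [ 3.1349  0.0392 -2.8774] F [ 0.2 -0.1 -0.6] M [-0.08  0.06  0.04] w 0.493
point [0.5914 0.046  0.1494] shift [ 0.0035 -0.0221  0.0292] yaw 0.24
27.575 [0.59116335 0.04585953 0.16511809] [ 3.13489903  0.03923883 -2.87735622] [ 0.2 -0.1 -0.6] 0.4932059177027289
```

View pics/w25.png

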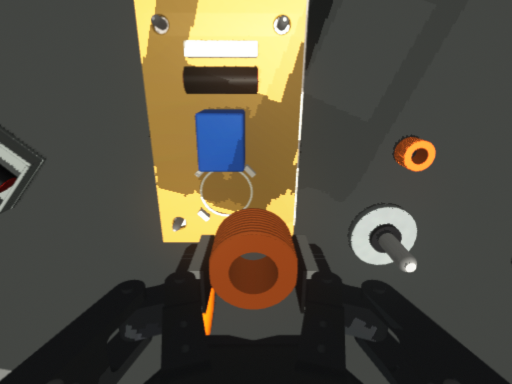

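```bash
python3 -m jog '[{"dx":0.0035,"dy":-0.022,"dz":0.015,"yaw":0.2,"hand":0.03}]'; python3 s.py; python3 go.py .5949 .0243 194.9 0.0003 0 0.0157 .11 2
```

```text
time: 27.75
tcp_pos: [0.5952, 0.0258, 0.1506]
tcp_rot: [3.136, 0.042, -2.877]
contact_force: [0.4, -0.4, -1.4]
gripper_width: 0.495
27.9 [0.5935 0.0237 0.1482] [ 3.1339  0.0365 -2.881 ] [-0.2 -1.2 -0.9] 0.498
t 28.0 tcp [0.594  0.0243 0.1493] rot [ 3.1342  0.0383 -2.8804] F [ 0.2  0.2 -1.1] M [-0.02  0.06  0.06] w 0.497
point [0.5943 0.0245 0.1336] shift [ 0.0003 -0.0006  0.0236] yaw 0.06
```

```bash
python3 -m jog '[{"dx":0.0003,"dy":-0.0005,"dz":0.02,"yaw":0,"hand":0.03}]'; python3 s.py; python3 -m jog '[{"dx":0,"dy":0,"dz":0.02,"yaw":0,"hand":0.03}]'; python3 s.py; python3 go.py .5949 .0243 194.9 0.0003 0 0.0157 .083 2; python3 m2.py w26
```

```text
time: 28.12
tcp_pos: [0.5961, 0.0242, 0.1309]
tcp_rot: [3.136, 0.042, -2.88]
contact_force: [0.9, -0.3, -1.1]
gripper_width: 0.496
28.275 [0.5938 0.0245 0.1286] [ 3.1332  0.0363 -2.8802] [ 0.6  0.9 -0.1] 0.499
time: 28.4
tcp_pos: [0.5963, 0.0249, 0.1108]
tcp_rot: [3.135, 0.041, -2.88]
contact_force: [0.1, 0.1, -0.8]
gripper_width: 0.496
28.55 [0.594  0.0252 0.1085] [ 3.1325  0.035  -2.8799] [ 0.3 -0.2  0.3] 0.496
t 28.65 tcp [0.5949 0.0249 0.1096] rot [ 3.1336  0.0373 -2.88  ] F [-0.5 -0.2 -0.4] M [ 0.   -0.03  0.05] w 0.499
point [0.5952 0.0251 0.0939] shift [ 0.0009 -0.0008  0.0109] yaw 0.09
28.65 [0.5949384  0.02494235 0.10959252] [ 3.13359783  0.03733393 -2.88000735] [-0.5 -0.2 -0.4] 0.4992699129616589
```

View pics/w26.png

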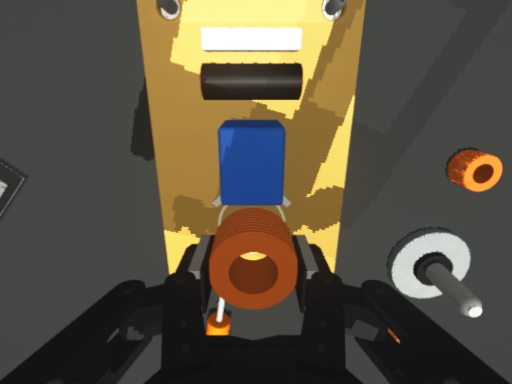

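```bash
python3 -m jog '[{"dx":0.001,"dy":-0.0007,"dz":0.01,"yaw":0,"hand":0.03}]'; python3 go.py .5949 .0243 194.9 0.0003 0 0.0157 .072 4; python3 m2.py w27
```

```text
time: 28.82
tcp_pos: [0.5959, 0.024, 0.1011]
tcp_rot: [3.135, 0.041, -2.88]
contact_force: [0.7, 0.4, -0.3]
gripper_width: 0.498
t 29.02 tcp [0.5944 0.0241 0.0995] rot [ 3.1335  0.0372 -2.8802] F [ 0.5 -0.3 -0.6] M [-0.05  0.   -0.01] w 0.496
point [0.5947 0.0243 0.0838] shift [ 0.0002 -0.0002  0.0118] yaw 0.08
29.025 [0.59441134 0.02410274 0.09946897] [ 3.1335109   0.03720803 -2.88021117] [ 0.5 -0.3 -0.6] 0.49602647892288804
```

View pics/w27.png

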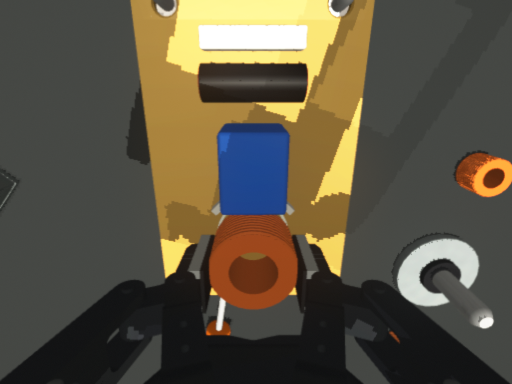

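```bash
python3 -m jog '[{"dx":0.0003,"dy":-0.0002,"dz":0.006,"yaw":0,"hand":0.03}]'; python3 go.py .5949 .0243 194.9 0.0003 0 0.0157 .072 4;python3 -m jog '[{"dx":0.0002,"dy":0,"dz":0.004,"yaw":0,"hand":0.03}]'; python3 go.py .5949 .0243 194.9 0.0003 0 0.0157 .0705 4
```

```text
time: 29.2
tcp_pos: [0.5951, 0.0238, 0.0941]
tcp_rot: [3.134, 0.039, -2.88]
contact_force: [0.0, -0.1, -0.9]
gripper_width: 0.499
t 29.4 tcp [0.5944 0.0239 0.0934] rot [ 3.1335  0.0371 -2.8801] F [-0.   0.3 -0.8] M [-0.01 -0.01  0.02] w 0.496
point [0.5946 0.0241 0.0777] shift [-0.0001  0.0001  0.0057] yaw 0.08
time: 29.52
tcp_pos: [0.5947, 0.0239, 0.0896]
tcp_rot: [3.134, 0.038, -2.88]
contact_force: [-0.8, 0.1, -1.0]
gripper_width: 0.491
t 29.73 tcp [0.5942 0.024  0.0892] rot [ 3.1333  0.0368 -2.8802] F [-0.4 -0.5 -0.6] M [-0.02  0.04 -0.03] w 0.497
point [0.5945 0.0242 0.0735] shift [-0.0003 -0.      0.003 ] yaw 0.08
```

```bash
python3 -m jog '[{"dx":-0.0003,"dy":0,"dz":0.002,"yaw":0,"hand":0.03}]'; python3 s.py; python3 -m jog '[{"dx":0,"dy":0,"dz":0.0015,"yaw":0,"hand":0.03}]'; python3 go.py .5949 .0243 194.9 0.0003 0 0.0157 .0705 3
```

```text
time: 29.85
tcp_pos: [0.5948, 0.0241, 0.0874]
tcp_rot: [3.134, 0.037, -2.88]
contact_force: [0.3, 0.0, -0.0]
gripper_width: 0.497
30.0 [0.5945 0.0241 0.0871] [ 3.1332  0.0366 -2.8802] [-0.3  0.4 -0.7] 0.496
time: 30.12
tcp_pos: [0.5948, 0.0241, 0.0867]
tcp_rot: [3.134, 0.037, -2.88]
contact_force: [-5.6, -0.1, 14.5]
gripper_width: 0.495
t 30.27 tcp [0.5948 0.0241 0.0867] rot [ 3.1337  0.0374 -2.88  ] F [-1.2 -0.   6.2] M [-0.1   0.45  0.02] w 0.496
point [0.595  0.0243 0.071 ] shift [0.0002 0.     0.0005] yaw 0.09
```

Contact came exactly at the expected height, so I release gently.

```bash
python3 -m jog '[{"dx":0,"dy":0,"dz":0,"yaw":0,"hand":0.046},{"dx":0,"dy":0,"dz":0,"yaw":0,"hand":0.056},{"dx":0,"dy":0,"dz":0,"yaw":0,"hand":0.06}]' 20; python3 s.py; python3 m2.py w28
```

```text
time: 30.65
tcp_pos: [0.5952, 0.0241, 0.0871]
tcp_rot: [3.134, 0.039, -2.88]
contact_force: [-0.4, 0.2, 0.2]
gripper_width: 0.702
30.8 [0.5952 0.0241 0.0871] [ 3.1342  0.0385 -2.88  ] [-0.5 -0.6  0.6] 0.704
30.8 [0.59517019 0.02409104 0.08709793] [ 3.13416055  0.03846024 -2.8799938 ] [-0.5 -0.6  0.6] 0.7037853439755452
```

View pics/w28.png

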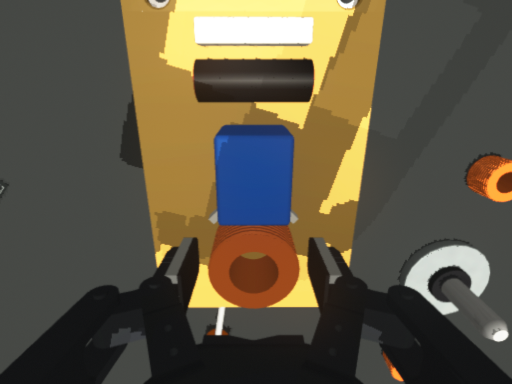

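```bash
python3 -m jog '[{"dx":0,"dy":0,"dz":-0.02,"yaw":0,"hand":0.065},{"dx":0,"dy":0,"dz":-0.04,"yaw":0,"hand":0.07},{"dx":0,"dy":0,"dz":-0.05,"yaw":0,"hand":0.07},{"dx":-0.03,"dy":0,"dz":-0.05,"yaw":0,"hand":0.07},{"dx":-0.03,"dy":0,"dz":-0.03,"yaw":0,"hand":0.07}]'; python3 s.py; python3 m2.py w29
python3 - <<'E'
from h import *
im=manip.get_image('scene'); save(im,'sc2',(100,130,460,290),2.2)
im=manip.get_image('top'); save(im,'t2',(130,110,420,290),2.7)
E
```

```text
time: 31.48
tcp_pos: [0.644, 0.0363, 0.2806]
tcp_rot: [3.13, 0.029, -2.881]
contact_force: [0.3, 0.1, -0.6]
gripper_width: 0.817
31.625 [0.6444 0.0365 0.2787] [ 3.1303  0.0294 -2.8805] [-0.7 -1.1 -0.9] 0.82
31.625 [0.64444633 0.03648842 0.27871187] [ 3.13030283  0.02940379 -2.88046081] [-0.7 -1.1 -0.9] 0.819511999429221
```

View pics/w29.png

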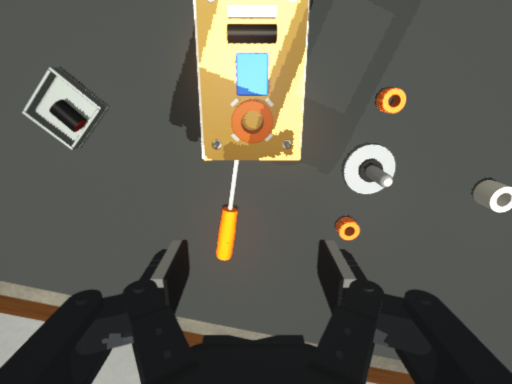

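View pics/sc2.png

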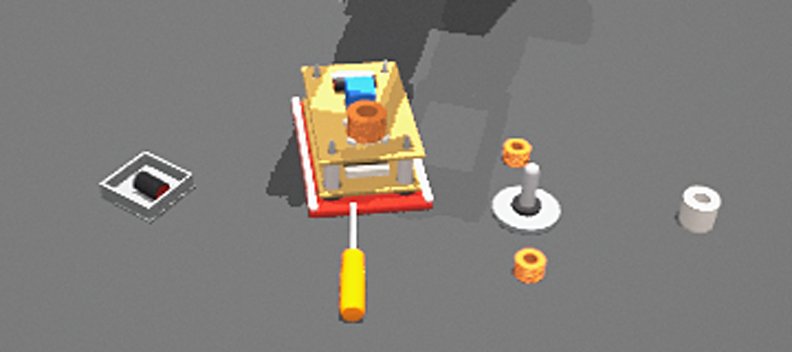

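View pics/t2.png

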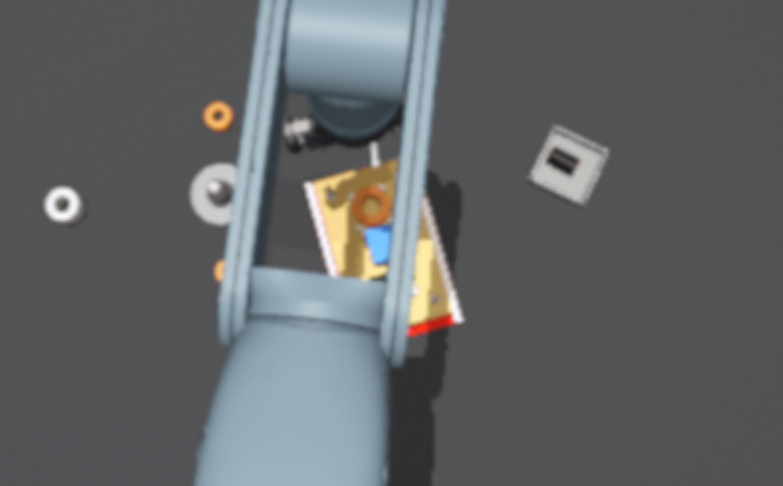

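Run:
```python
from h import *
im=manip.get_image('scene')
J=np.array([.5493,.0120]);th=np.radians(14.9);Rj=np.array([[np.cos(th),-np.sin(th)],[np.sin(th),np.cos(th)]])
pts=[]
for z in (.025,.071):
    for s in ((1,1),(1,-1),(-1,1),(-1,-1)): pts.append([*(J+Rj@(np.array([.095,.058])*s)),z])
save(im,'sc3',(225,150,300,235),7,proj('scene',pts))
d=np.load('last.npz'); im=d['im']; mv=view('wrist',{'tcp_pos':d['p'],'tcp_rot':d['r']}); c=J+Rj@[.047,0]
t=np.linspace(0,6.28,24); ring=[[c[0]+.022*np.cos(a),c[1]+.022*np.sin(a),.101] for a in t]
save(im,'w29z',(190,50,320,170),5,proj('wrist',ring+pts[4:6],mv))
```

```text
(no output)
```

View pics/sc3.png

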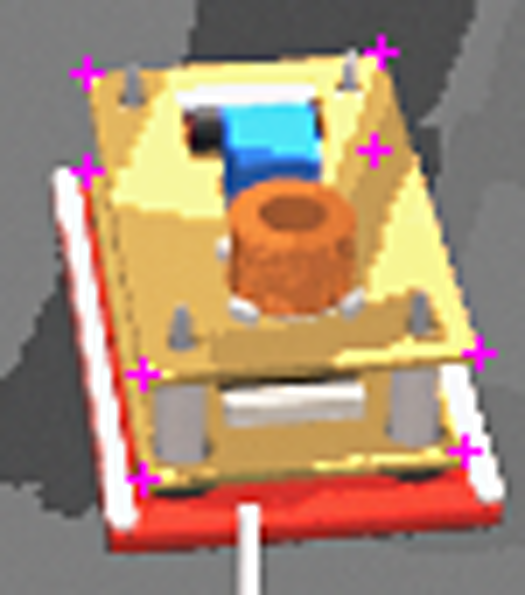

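View pics/w29z.png

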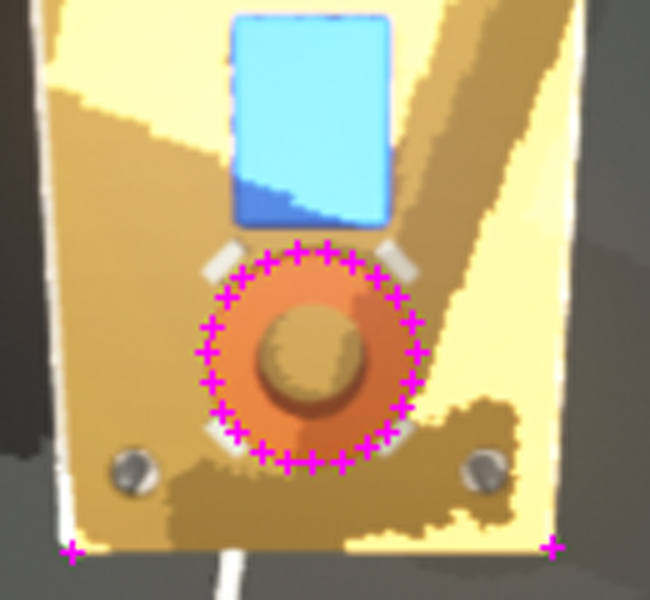

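```bash
python3 s.py; python3 -c "
from station import manip; print(manip.sign_off())"
```

```text
31.975 [0.642  0.0363 0.2759] [ 3.1279  0.0236 -2.8814] [ 0.  -0.7  0.1] 0.818
the job is handed in; nothing more can be done
None
```

The filter is built and handed in at about 32 s of the 72 s allowed. I lowered the yellow-block board onto the collars first, then the blue-block board over the pins onto the post steps. Then I lifted the coil off its spindle and set it flat between the four white tabs. Everything was released and the arm was clear of the jig at hand-in.

**Last checks:**
- **Boards:** In the final pictures the visible corners of both boards match where they should be when fully down (top faces at 25 mm and 71 mm above the table).
- **Coil:** It lies centred inside the tabs, matching its expected outline, and it touched down at the expected height.
- **Bystanders:** The screwdriver, white roll, spare capacitor in its tray and the two small coils look untouched. The arm hid part of the top view, so I judged the screwdriver from the scene and wrist views.

**What was off:**
- **Tool tilt:** The tool ran 1 to 2 degrees off vertical through most of the job. Parts gripped and placed at a similar tilt still came down flat.
- **Extra push on the upper board:** I misjudged that board as about 3 mm high and pushed once more after it was already seated. The force on the wrist rose to about 73 N, under the 120 N limit.

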